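Load the derusting tray with G-clamps, bolt it and start it

TASK

Draw the hold-down bolt fully out of the derusting tray, then take out the finished spanner and lay it on the rubber mat, and lay every blue G-clamp from the bench flat on the tray's floor (none on top of another). When the tray is loaded, slide the bolt fully home into its keeper, and last push the control knob right in and turn it clockwise past its safety stop to its end, then let it spring up again. Leave the other things on the bench where they are.

Things in the scene. Friction and masses are not known exactly. Their poses are not given: they have to be found in the camera images.
- tray: fixed low vibrating tray, inside 300 mm (its x) by 200 mm (its y); origin under its centre on the bench; x points away from the robot, y to its left. Walls 6 mm thick, rim 50 mm above the bench. The bolt crosses it at x = 0, through a guide on the left wall (y +107 to +145 mm) into a keeper on the right wall (y -106 to -132 mm), both 41 mm wide and 72 mm high
- tray_floor (a point): centre of the tray's rubber floor, 20 mm above the bench; axes as the tray's
- bolt (a joint): slide of the round hold-down bolt (14 mm thick, axis 58 mm above the bench) across the tray, in m: 0 = fully drawn out to the left (tray +y), clear of the tray; 0.21 = fully home in the keeper on the right. It grows as the bolt moves along the tray's -y; friction about 2 N, stays where it is left
- bolt_grip (a point): on the bolt's handle, an upright round post, 16 mm diameter, at the bolt's outer (left) end; the point is on its axis, 86 mm above the bench, 12 mm below the post's top; the post can be pinched from above with fingertips down to 67 mm above the bench. At tray x = 0, y = 0.365 m minus the slide value
- control_box: fixed grey control box, 140 x 140 x 70 mm; origin under its centre on the bench. The knob's axis is vertical through its centre. A dark stop post stands on its top 55 mm from that axis towards +x+y of the box, 96 mm above the bench, its tongue reaching in to 36 mm
- knob_press (a joint): how far the knob is pushed down, in m: 0 up, 0.012 right down; a spring lifts it (2 N at the top, 10 N right down)
- knob_turn (a joint): turn of the knob in rad, clockwise seen from above: near 0 = off, 1.4 = on (end stop). Unless pushed down more than 9 mm it is blocked at about 0.27 by the safety stop; beyond about 0.75 it is past the stop, may be let up, and then cannot turn back. Stays where left (friction 0.04 N m)
- knob_grip (a point): on the knob's axis, 113 mm above the bench when up. Black knob: disc of 68 mm diameter (top 93 mm above the bench) with a grip bar on it, 60 mm long, 14 mm thick, top 120 mm above the bench. The point's x runs along the bar and turns with it (at turn 0: the box's x). Fingertips pinching the bar may rest on the disc and push it down; keep the opening under 45 mm to miss the stop
- mat: fixed black rubber mat on the bench, 170 (its x) by 110 (its y) by 4 mm; origin under its centre
- spanner: plain steel double-ended open spanner, 166 mm long (along its x), shaft 18 mm wide, 14 mm thick, 0.18 kg, ends 34 mm wide; origin at the middle of its underside; lies in the tray at the start
- clamp1: blue G-clamp (up to three alike; may be absent) lying flat, 0.35 kg, 116 x 72 mm, 18 mm thick. Origin: centre of its outline, on the underside; x along its screw. C-frame: back along x, y -36 to -18, x -24 to +58 mm; plain jaw arm x +42 to +58 and screw arm x -24 to -6, both out to y +36; rusty screw at y +18, x -55 to +8, with a 40 mm T-bar at x -52. 34 mm are free between screw and jaw arm
- clamp1_grip (a point): point in the middle of the plain jaw arm of clamp1 (clamp frame +50, +8, +9 mm); the arm there is 16 mm wide along the clamp's x and can be pinched from above, fingers closing along the clamp's x
- clamp2: blue G-clamp (up to three alike; may be absent) lying flat, 0.35 kg, 116 x 72 mm, 18 mm thick. Origin: centre of its outline, on the underside; x along its screw. C-frame: back along x, y -36 to -18, x -24 to +58 mm; plain jaw arm x +42 to +58 and screw arm x -24 to -6, both out to y +36; rusty screw at y +18, x -55 to +8, with a 40 mm T-bar at x -52. 34 mm are free between screw and jaw arm
- clamp2_grip (a point): point in the middle of the plain jaw arm of clamp2 (clamp frame +50, +8, +9 mm); the arm there is 16 mm wide along the clamp's x and can be pinched from above, fingers closing along the clamp's x
- clamp3: blue G-clamp (up to three alike; may be absent) lying flat, 0.35 kg, 116 x 72 mm, 18 mm thick. Origin: centre of its outline, on the underside; x along its screw. C-frame: back along x, y -36 to -18, x -24 to +58 mm; plain jaw arm x +42 to +58 and screw arm x -24 to -6, both out to y +36; rusty screw at y +18, x -55 to +8, with a 40 mm T-bar at x -52. 34 mm are free between screw and jaw arm
- clamp3_grip (a point): point in the middle of the plain jaw arm of clamp3 (clamp frame +50, +8, +9 mm); the arm there is 16 mm wide along the clamp's x and can be pinched from above, fingers closing along the clamp's x
- jar: bystander: closed jar, 60 mm diameter, 75 mm high; origin on its underside
- tape: bystander: yellow round tape case, 64 mm diameter, 26 mm high; origin on its underside
- oil: bystander: small bottle, 56 mm diameter, 120 mm high; origin on its underside
- offcut: bystander: wood offcut 110 x 50 x 30 mm; origin on its underside
There are look-alikes about, which are no part of the job. What is shaped like the clamp3 but green or white is not meant.

How it is judged (in metres and radians):
On the way, in this order (a step that is already met when the one before it is completed fails the run):
1. the bolt is drawn fully out, clear of the tray (value of joint bolt below 0.015 m), for 0.2 s.
2. with the bolt still out, the spanner lies on the mat and every clamp lies flat on the tray's floor (x of spanner in the frame of mat between -0.085 and 0.085 m and y of spanner in the frame of mat between -0.055 and 0.055 m and z of spanner in the frame of mat between -0.002 and 0.012 m and angle between each of spanner, clamp1, clamp2, clamp3's own z axis and vertical below 0.2 rad and x of clamp1 in the frame of tray between -0.145 and 0.145 m and y of clamp1 in the frame of tray between -0.098 and 0.098 m and z of clamp1 in the frame of tray between 0.012 and 0.029 m and x of clamp2 in the frame of tray between -0.145 and 0.145 m and y of clamp2 in the frame of tray between -0.098 and 0.098 m and z of clamp2 in the frame of tray between 0.012 and 0.029 m and x of clamp3 in the frame of tray between -0.145 and 0.145 m and y of clamp3 in the frame of tray between -0.098 and 0.098 m and z of clamp3 in the frame of tray between 0.012 and 0.029 m and value of joint bolt below 0.06 m), for 0.3 s.
3. the bolt is fully home in its keeper (value of joint bolt above 0.195 m), for 0.2 s.
4. the knob is pushed in and turned past its safety stop to the end (value of joint knob_turn above 1.2 rad), for 0.2 s.
At the end, for the whole second after the job is handed in: Spanner flat with its middle over the mat and touching down (within 12 mm of the bench); every clamp flat (within 0.2 rad) on the tray's floor (within 9 mm), inside the walls; bolt slide above 0.195 m; knob turned beyond 1.2 rad and sprung up (press under 3 mm); all at rest (x of spanner in the frame of mat between -0.085 and 0.085 m and y of spanner in the frame of mat between -0.055 and 0.055 m and z of spanner in the frame of mat between -0.002 and 0.012 m and angle between each of spanner, clamp1, clamp2, clamp3's own z axis and vertical below 0.2 rad and x of clamp1 in the frame of tray between -0.145 and 0.145 m and y of clamp1 in the frame of tray between -0.098 and 0.098 m and z of clamp1 in the frame of tray between 0.012 and 0.029 m and x of clamp2 in the frame of tray between -0.145 and 0.145 m and y of clamp2 in the frame of tray between -0.098 and 0.098 m and z of clamp2 in the frame of tray between 0.012 and 0.029 m and x of clamp3 in the frame of tray between -0.145 and 0.145 m and y of clamp3 in the frame of tray between -0.098 and 0.098 m and z of clamp3 in the frame of tray between 0.012 and 0.029 m and value of joint bolt above 0.195 m and value of joint knob_turn above 1.2 rad and value of joint knob_press below 0.003 m and linear speed of each of clamp1, clamp2, clamp3, spanner below 0.03 m/s).
It fails at once if a bystander (jar, tape, bottle, offcut) is moved by more than 50 mm (distance of any of jar, tape, oil, offcut from where it was at the start of the episode above 0.05 m).
It fails at once if the knob is forced through its safety stop without being pushed in (value of joint knob_turn between 0.38 and 0.62 rad and value of joint knob_press below 0.004 m).
Of clamp1, clamp2, clamp3 only 2 to 3 are there at a start; the rules pass over those that are not, and their reading is None.
At some moment in a run one of clamp1, clamp2, clamp3, spanner may be knocked a few centimetres aside while the robot is not near it.
Once in a run the grip may slacken for a moment while it holds something.
It also fails if it takes over 210 s, if anything falls off the work surface, if the arm or the gripper's body presses on something with over 40 N, if the wrist force passes 120 N, or if a joint passes its speed limit or range.

ROBOT

A 7-joint arm with a two-finger parallel gripper is mounted at the origin on the work surface. World frame = base frame: x ahead of the robot, y to its left, z up, the work surface at z = 0. Lengths are in m, angles in degrees, forces in N, time in s.
With the tool pointing down it reaches from about 0.425 to 0.875 m from the base axis. Payload 4.7 kg.
Tool frame: the origin (TCP) lies midway between the tips of the shut fingers; the grasp point (between the pads) lies 19 mm behind it; z points along the fingers, y is the line along which they close (so a half turn about z gives the same grasp; the last joint's range is limited). The gripper opens to 87 mm and grips with 3 to 60 N. Pads are 19 mm wide; open, the fingers measure 117 mm over their backs; the gripper's body (75 mm by 190 mm) begins 51 mm behind the grasp point.
Start: joints at [75.235, 18.392, -4.016, 83.108, 1.295, 78.541, -3.26], TCP at [0.174, -0.626, 0.223] pointing down, gripper open.
Joint ranges: [-163.93, 163.93], [-17.29, 119.83], [-79.2, 71.16], [3.27, 140.29], [-89.18, 269.18], [5.43, 117.66], [-154.24, 154.24]. Speed limits (degrees/s): [147.25, 147.25, 180, 180, 180, 180, 180].

INTERFACE

Orientations are given as [roll, pitch, yaw] about the fixed x, y, z axes, in that order (R = Rz(yaw) Ry(pitch) Rx(roll)).
In Python, from cell import env gives the robot as it stands.
- The arm moves only by the tool step_arm, never from a script. Its argument "moves" is a list of rows, each an object with "dp": the shift along the tool's x, y, z in mm, a list of three; "dr": the turn, a rotation vector about the tool's x, y, z in rad, a list of three; "fingers": the closure, from 0 (fully open) to 1 (shut). In form: [{"dp": [dx, dy, dz], "dr": [ax, ay, az], "fingers": fingers}, ...]. A call has exactly 5 rows; each row shifts and turns the commanded pose from where the row before left it, along the tool's axes as they then stand; what a row does not reach is not made up. A row lasts 1/8 s, in which the tool goes at most 62.5 mm and 10.7 degrees, less where a joint would pass 70% of its speed; a pose out of reach is approached as far as the arm can. A call with a gripper value outside its range is refused whole. The fingers move at their own pace and stop on an object; "squeeze" is the grip in N (left out, the last holds). Time passes only in rows, so rows that do not move let the fingers close, or fill a call up. It gives the time, the measured TCP pose, the force, the opening and the grip force at its end, in the units of the state.
- env.get_obs(): the state, without advancing time (a new reading comes with each control period).
- env.read_camera(name): name is "side" or "top" or "wrist"; returns the picture (400x640x3 uint8, red, green, blue); there is no depth.
- env.camera_model(name): a dict with "fx", "fy", "cx", "cy" (pixels), "k1" (the pictures are not rectified: a ray, as slopes to the right and down, at radius r is drawn at 1 + k1 r^2 times it, then the intrinsics apply), "R" (3x3) and "t" (3): a world point X has camera coordinates R X + t. Camera axes: x right, y down, z forward; pixel columns grow to the right and rows downward; lengths in m; the calibration is good to about 2 mm. A picture is of the moment at which its call begins: read the wrist's pose just before it. camera_model takes no time and is no camera call; for the wrist camera it gives the pose at the moment of the call.
- env.sign_off(): hands the job in; it is judged then, once.
The state is a dict: "time_s": time; "qpos": joint angles; "joint_velocities": joint speeds; "effort": joint torques, N m; "tool_pos": TCP position; "tool_rot": TCP orientation; "force": force on the tool from outside, world axes, zero at the start; "wrist_torque": the same for the moment, N m; "grip_width": finger opening in m; "grasp_force": force on a finger pad.
Only numpy, scipy, OpenCV 4.12 (cv2) and the standard library are available. Lean on these libraries where they do the work, as an engineer would, in place of code of your own. Each camera call takes 0.05 s, during which the arm holds its last target. There are 200 camera calls.

## Working session

There is one attempt and no reset: what is moved stays moved. The work goes in short steps, Python scripts to look and compute and a tool call to move; the robot and the scene stay as the last step left them, time stands still between calls to the robot, and variables do not carry over. Pictures are saved under pics/ and viewed, at most 14 in all, crops included, and the job is handed in when it is done.

Besides the shell and the picture viewer there is one more tool, called after "Request:" by a JSON object that holds its "op" and its "data", one argument or row to a line. step_arm: Moves the arm, as the interface text tells. Its arguments: {"type":"object","properties":{"moves":{"type":"array","items":{"type":"object","properties":{"dp":{"type":"array","items":{"type":"number"}},"dr":{"type":"array","items":{"type":"number"}},"fingers":{"type":"number"}}}},"squeeze":{"type":"number"}},"required":["moves"]}

```bash
ls; mkdir -p pics
python3 - <<'E'
from cell import env
import cv2
o=env.get_obs(); print({k:o[k] for k in('time_s','tool_pos','tool_rot','grip_width')})
for n in('top','side'):
    cv2.imwrite(f'pics/{n}0.png',env.read_camera(n)[:,:,::-1]); m=env.camera_model(n); print(n,m)
E
```

```text
pics
{'time_s': 0.0, 'tool_pos': array([ 0.17429884, -0.62561877,  0.22143909]), 'tool_rot': array([-1.79888795e+02,  5.90928915e-03,  1.55721597e+01]), 'grip_width': 0.08655388195111524}
top {'fx': 515.784705623782, 'fy': 515.784705623782, 'cx': 319.0224099478627, 'cy': 208.5181905273833, 'k1': -0.022901123204193623, 'R': array([[ 0.02046631, -0.99953684,  0.02252182],
       [-0.98195719, -0.02433186, -0.18753145],
       [ 0.18799259, -0.01827739, -0.98200037]]), 't': array([-0.08692947,  0.46339315,  1.64827643])}
side {'fx': 367.31713200221395, 'fy': 367.31713200221395, 'cx': 318.4453343046382, 'cy': 197.20565812884033, 'k1': -0.003697614741220261, 'R': array([[-0.90926042, -0.41608963, -0.01071948],
       [-0.2539271 ,  0.57493257, -0.77780047],
       [ 0.32979768, -0.70450121, -0.62841987]]), 't': array([0.38079031, 0.22718597, 0.86361205])}
```

View pics/top0.png

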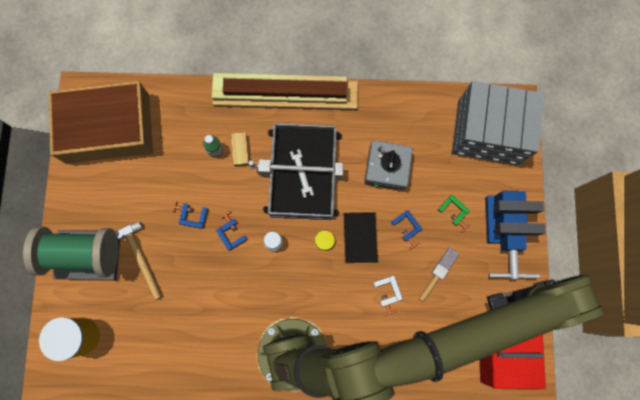

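View pics/side0.png

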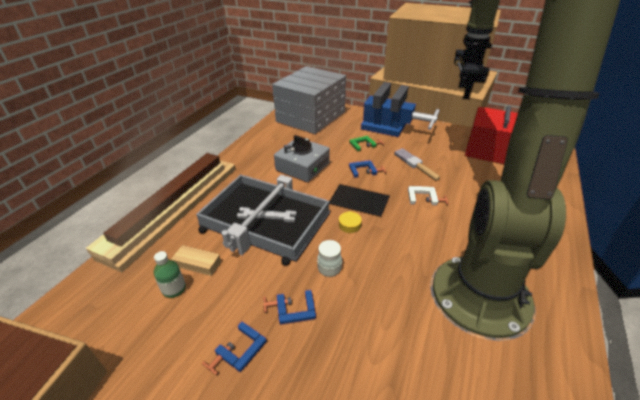

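The top picture shows three blue clamps at about (192,216), (232,235) and (406,225). The look-alikes are green at (454,210) and white at (388,291). The spanner in the tray is at (301,172), the mat at (361,237), the control box at (389,165) and the bolt handle near (252,165). The side picture agrees. I'll check the choice in a close crop.

```bash
cat > h.py <<'E'
from cell import env
import numpy as np, cv2
def rays(m,px):
    px=np.atleast_2d(np.array(px,float)); d=np.c_[(px[:,0]-m['cx'])/m['fx'],(px[:,1]-m['cy'])/m['fy']]
    u=d.copy()
    for _ in range(10): u=d/(1+m['k1']*(u**2).sum(1,keepdims=True))
    return np.c_[u,np.ones(len(u))]@m['R']      # world directions
def back(m,px,z):
    r=rays(m,px); c=-m['R'].T@m['t']
    return c+r*((np.asarray(z)-c[2])/r[:,2])[:,None]
def proj(m,X):
    c=np.atleast_2d(X)@m['R'].T+m['t']; u=c[:,:2]/c[:,2:]; u=u*(1+m['k1']*(u**2).sum(1,keepdims=True))
    return u*[m['fx'],m['fy']]+[m['cx'],m['cy']]
def crop(im,x0,y0,w,h,s,name,step=20):
    c=cv2.resize(im[y0:y0+h,x0:x0+w],None,fx=s,fy=s,interpolation=cv2.INTER_CUBIC)[:,:,::-1].copy()
    for x in range(-(-x0//step)*step,x0+w,step):
        cv2.putText(c,str(x),(int((x-x0)*s),10),0,.35,(0,255,255)); cv2.line(c,(int((x-x0)*s),12),(int((x-x0)*s),18),(0,255,255))
    for y in range(-(-y0//step)*step,y0+h,step):
        cv2.putText(c,str(y),(0,int((y-y0)*s)),0,.35,(0,255,255)); cv2.line(c,(24,int((y-y0)*s)),(30,int((y-y0)*s)),(0,255,255))
    cv2.imwrite('pics/'+name,c)
E
python3 - <<'E'
from h import *
im=cv2.imread('pics/top0.png')[:,:,::-1]
crop(im,168,115,260,150,3,'crop0.png')
m=env.camera_model('top')
hsv=cv2.cvtColor(np.ascontiguousarray(im),cv2.COLOR_RGB2HSV)
mask=cv2.inRange(hsv,(105,120,60),(125,255,255))
n,l,s,c=cv2.connectedComponentsWithStats(mask)
for i in range(1,n):
    if s[i,4]>40: print(s[i],c[i],back(m,c[i],[.009])[0].round(3))
E
```

```text
[499 191  26  10 209] [512.71770335 195.85167464] [ 0.532 -0.737  0.009]
[486 196  15  47 396] [491.46212121 221.02525253] [ 0.444 -0.659  0.009]
[180 204  27  24 227] [192.02643172 217.65198238] [0.431 0.345 0.009]
[392 211  29  29 208] [408.31730769 224.02403846] [ 0.427 -0.377  0.009]
[502 213  25  10 242] [514.28512397 217.50826446] [ 0.458 -0.738  0.009]
[217 220  29  30 230] [229.03913043 235.35652174] [0.374 0.219 0.009]
[506 234  20  16 279] [515.58064516 241.61648746] [ 0.375 -0.738  0.009]
```

View pics/crop0.png

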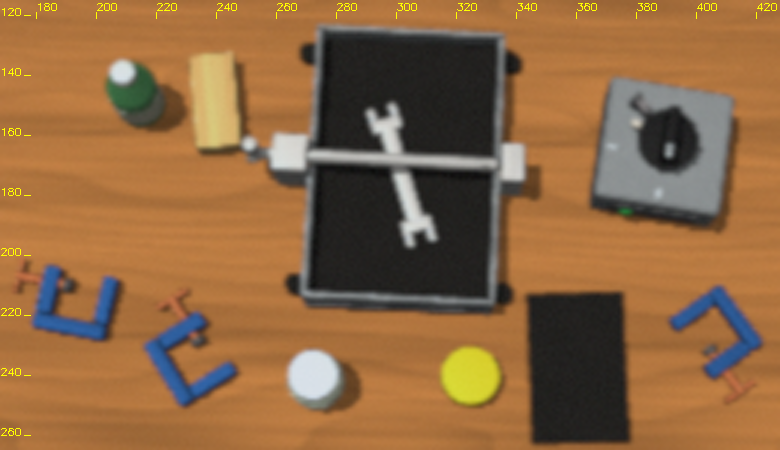

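The close crop confirms that the two clamps left of the jar and the one right of the mat are blue, with orange screws. I'm fitting poses next.

```bash
cat >> h.py <<'E'
from scipy.optimize import minimize
BLUE=[(-24,-36,58,-18),(42,-36,58,36),(-24,-36,-6,36)]
def rectpts(rs,z,pose,n=None):
    x,y,a=pose; c,s=np.cos(a),np.sin(a); P=[]
    for (x0,y0,x1,y1) in rs:
        q=np.array([(x0,y0),(x1,y0),(x1,y1),(x0,y1)])/1000
        P.append(np.c_[x+c*q[:,0]-s*q[:,1],y+s*q[:,0]+c*q[:,1],np.full(4,z)])
    return P
def render(m,pose,z0,shape,rs=BLUE,t=.018,S=4):
    im=np.zeros((shape[0]*S,shape[1]*S),np.uint8)
    for r0,r1 in zip(rectpts(rs,z0,pose),rectpts(rs,z0+t,pose)):
        p=(proj(m,np.r_[r0,r1])+.5)*S
        cv2.fillConvexPoly(im,cv2.convexHull(p.astype(np.float32)).astype(np.int32),255)
    return cv2.resize(im,shape[::-1],interpolation=cv2.INTER_AREA)/255.
def fit(m,mask,c0,z0=0,rs=BLUE,t=.018):
    """mask: float image with only this object's blue"""
    f=lambda p:np.abs(render(m,p,z0,mask.shape,rs,t)-mask).sum()/mask.sum()
    best=min(((f((c0[0],c0[1],a)),a) for a in np.radians(range(0,360,15))))
    cands=[minimize(f,(c0[0],c0[1],best[1]+d),method='Nelder-Mead',options=dict(initial_simplex=np.array([c0[0],c0[1],best[1]+d])+np.array([[0,0,0],[.02,0,0],[0,.02,0],[0,0,.3]]))) for d in(0,)+((1.57,-1.57,3.14) if rs is BLUE else ())]
    return min(cands,key=lambda r:r.fun)
def bluemask(im):
    hsv=cv2.cvtColor(np.ascontiguousarray(im),cv2.COLOR_RGB2HSV); return cv2.inRange(hsv,(100,100,40),(128,255,255))
E
python3 - <<'E'
from h import *
im=cv2.imread('pics/top0.png')[:,:,::-1]; m=env.camera_model('top')
M=bluemask(im)
for n,(a,b) in {'A':(192,217),'B':(229,235),'C':(408,224)}.items():
    k=np.zeros(M.shape); k[b-22:b+22,a-18:a+22]=M[b-22:b+22,a-18:a+22]/255
    r=fit(m,k,back(m,(a,b),[.009])[0]); x,y,t=r.x
    g=np.array([x,y])+np.array([[np.cos(t),-np.sin(t)],[np.sin(t),np.cos(t)]])@[.05,.008]
    print(n,r.fun.round(3),r.x[:2].round(4),np.degrees(t).round(1)%360,'grip',g.round(4),np.hypot(*g).round(3))
F=lambda L:np.array(L)/3+[168,115]
def rect(nm,L,z):
    p=back(m,F(L),np.full(len(L),z)); print(nm,p[:,:2].round(3).tolist(),'ctr',p.mean(0)[:2].round(4), 'edges',[np.linalg.norm(p[i]-p[i-1]).round(3) for i in range(len(p))],'ang',np.degrees(np.arctan2(*(p[0]-p[-1])[[1,0]])).round(1))
rect('tray',[(318,26),(503,36),(495,307),(302,299)],.05)
rect('mat',[(528,294),(622,293),(629,441),(532,442)],.004)
rect('box',[(614,78),(733,97),(718,216),(594,205)],.07)
rect('bar',[(670,105),(669,163)],.12)
rect('post',[(249,143)],.098)
rect('bottle top',[(122,71)],.12)
rect('jar top',[(313,376)],.075)
rect('tape',[(470,375)],.026)
rect('offcut',[(190,57),(232,52),(241,147),(198,149)],.03)
rect('span',[(383,116),(420,229)],.034)
E
```

```text
A 0.511 [0.4403 0.3604] 258.6 grip [0.4383 0.3098] 0.537
B 0.436 [0.3912 0.2216] 217.2 grip [0.3562 0.185 ] 0.401
C 0.501 [ 0.4083 -0.3804] 37.8 grip [ 0.4429 -0.3434] 0.56
tray [[0.752, 0.082], [0.746, -0.127], [0.436, -0.123], [0.44, 0.087]] ctr [ 0.5935 -0.0201] edges [np.float64(0.312), np.float64(0.208), np.float64(0.31), np.float64(0.21)] ang -1.1
mat [[0.46, -0.161], [0.464, -0.267], [0.298, -0.275], [0.294, -0.168]] ctr [ 0.3789 -0.2178] edges [np.float64(0.166), np.float64(0.106), np.float64(0.166), np.float64(0.107)] ang 2.2
box [[0.693, -0.25], [0.675, -0.382], [0.539, -0.364], [0.548, -0.228]] ctr [ 0.614  -0.3058] edges [np.float64(0.147), np.float64(0.134), np.float64(0.137), np.float64(0.136)] ang -8.5
bar [[0.648, -0.304], [0.584, -0.302]] ctr [ 0.616 -0.303] edges [np.float64(0.064), np.float64(0.064)] ang -1.3
post [[0.6, 0.147]] ctr [0.6001 0.147 ] edges [np.float64(0.0)] ang 0.0
bottle top [[0.67, 0.283]] ctr [0.67   0.2834] edges [np.float64(0.0)] ang 0.0
jar top [[0.353, 0.07]] ctr [0.3528 0.0705] edges [np.float64(0.0)] ang 0.0
tape [[0.364, -0.097]] ctr [ 0.3641 -0.0975] edges [np.float64(0.0)] ang 0.0
offcut [[0.718, 0.226], [0.726, 0.179], [0.614, 0.164], [0.611, 0.212]] ctr [0.6673 0.1953] edges [np.float64(0.108), np.float64(0.048), np.float64(0.112), np.float64(0.048)] ang 7.8
span [[0.654, 0.006], [0.525, -0.039]] ctr [ 0.589  -0.0164] edges [np.float64(0.137), np.float64(0.137)] ang 19.1
```

```bash
cat >> h.py <<'E'
def softblue(im):
    a=im.astype(float); return np.clip((a[...,2]-a[...,0]+20)/60,0,1)
def plan(wps,vmax=52,wmax=.17):
    """waypoints (x,y,z,yaw deg) tool down; None keeps. prints rows of (dx,dy,dz mm; rz), grouped by 5"""
    o=env.get_obs(); p=np.array(o['tool_pos']); w=np.radians(o['tool_rot'][2]); rows=[]
    for x,y,z,a in wps:
        q=np.array([x,y,z],float); t=np.radians(a); t=w+(t-w+np.pi)%(2*np.pi)-np.pi
        n=max(1,int(np.ceil(max(np.linalg.norm(q-p)*1000/vmax,abs(t-w)/wmax))))
        for i in range(n):
            k=n-i; d=(q-p)/k; dw=(t-w)/k; c,s=np.cos(w),np.sin(w)
            r=np.round([1000*(c*d[0]+s*d[1]),1000*(s*d[0]-c*d[1]),-1000*d[2]],1); rz=np.round(-dw,3)
            rows.append((*r.tolist(),float(rz)))
            p=p+np.array([c*r[0]+s*r[1],s*r[0]-c*r[1],-r[2]])/1000; w-=rz
        rows.append('|')
    i=0
    for r in rows:
        if r=='|': print('   --wp'); continue
        if i%5==0: print('call',i//5)
        print('  ',r); i+=1
def st():
    o=env.get_obs(); print(round(o['time_s'],2),o['tool_pos'].round(4),o['tool_rot'].round(1),'F',o['force'].round(1),'w',round(o['grip_width'],4),'g',round(float(o['grasp_force']),1))
E
python3 - <<'E'
from h import *
im=cv2.imread('pics/top0.png')[:,:,::-1]; m=env.camera_model('top')
M=softblue(im)
for n,(a,b) in {'A':(192,217),'B':(229,235),'C':(408,224)}.items():
    k=np.zeros(M.shape); k[b-22:b+22,a-18:a+22]=M[b-22:b+22,a-18:a+22]
    r=fit(m,k,back(m,(a,b),[.009])[0]); x,y,t=r.x
    print(n,r.fun.round(3),r.x[:2].round(4),np.degrees(t).round(1)%360)
plan([(.598,.09,.24,90)])
w=env.camera_model('wrist'); o=env.get_obs(); print(w['fx'],w['k1'],(-w['R'].T@w['t']-o['tool_pos']).round(3),w['R'].round(2).tolist())
E
```

```text
A 0.289 [0.441 0.359] 258.4
B 0.228 [0.3921 0.2224] 215.5
C 0.245 [ 0.4088 -0.3793] 36.1
call 0
   (37.5, -36.0, -1.2, -0.081)
   (40.3, -32.8, -1.1, -0.081)
   (42.8, -29.5, -1.2, -0.081)
   (45.1, -25.9, -1.1, -0.081)
   (47.0, -22.2, -1.2, -0.081)
call 1
   (48.7, -18.3, -1.1, -0.081)
   (50.0, -14.3, -1.2, -0.081)
   (51.0, -10.2, -1.1, -0.081)
   (51.6, -6.0, -1.2, -0.081)
   (51.9, -1.8, -1.1, -0.081)
call 2
   (51.9, 2.4, -1.2, -0.082)
   (51.6, 6.6, -1.1, -0.081)
   (50.8, 10.8, -1.2, -0.082)
   (49.8, 14.9, -1.1, -0.081)
   (48.5, 18.8, -1.2, -0.082)
call 3
   (46.7, 22.8, -1.1, -0.081)
   --wp
313.9218105016379 -0.020420484477630958 [0.076 0.022 0.162] [[0.27, -0.96, -0.0], [-0.92, -0.26, 0.29], [-0.28, -0.08, -0.96]]
```

Request:
{"op": "step_arm", "data": {
  "moves": [
    {"dp": [37.5,-36,-1.2],"dr": [0,0,-0.081],"fingers": 0.4},
    {"dp": [40.3,-32.8,-1.1],"dr": [0,0,-0.081],"fingers": 0.4},
    {"dp": [42.8,-29.5,-1.2],"dr": [0,0,-0.081],"fingers": 0.4},
    {"dp": [45.1,-25.9,-1.1],"dr": [0,0,-0.081],"fingers": 0.4},
    {"dp": [47,-22.2,-1.2],"dr": [0,0,-0.081],"fingers": 0.4}
  ],
  "squeeze": 40
}}

```text
time_s: 0.72
tool_pos: [0.3074, -0.4007, 0.228]
tool_rot: [-180.0, 0.0, 38.9]
force: [1.3, 0.3, -0.7]
grip_width: 0.0533
grasp_force: 0.0
```

Request:
{"op": "step_arm", "data": {
  "moves": [
    {"dp": [48.7,-18.3,-1.1],"dr": [0,0,-0.081],"fingers": 0.4},
    {"dp": [50,-14.3,-1.2],"dr": [0,0,-0.081],"fingers": 0.4},
    {"dp": [51,-10.2,-1.1],"dr": [0,0,-0.081],"fingers": 0.4},
    {"dp": [51.6,-6,-1.2],"dr": [0,0,-0.081],"fingers": 0.4},
    {"dp": [51.9,-1.8,-1.1],"dr": [0,0,-0.081],"fingers": 0.4}
  ]
}}

```text
time_s: 1.35
tool_pos: [0.4397, -0.1773, 0.2339]
tool_rot: [-180.0, 0.0, 62.1]
force: [0.1, -0.4, 0.5]
grip_width: 0.0524
grasp_force: 0.0
```

Request:
{"op": "step_arm", "data": {
  "moves": [
    {"dp": [51.9,2.4,-1.2],"dr": [0,0,-0.082],"fingers": 0.4},
    {"dp": [51.6,6.6,-1.1],"dr": [0,0,-0.081],"fingers": 0.4},
    {"dp": [50.8,10.8,-1.2],"dr": [0,0,-0.082],"fingers": 0.4},
    {"dp": [49.8,14.9,-1.1],"dr": [0,0,-0.081],"fingers": 0.4},
    {"dp": [48.5,18.8,-1.2],"dr": [0,0,-0.082],"fingers": 0.4}
  ]
}}

```text
time_s: 1.98
tool_pos: [0.5722, 0.0459, 0.2396]
tool_rot: [-180.0, 0.0, 85.5]
force: [0.3, -0.5, -0.1]
grip_width: 0.0519
grasp_force: 0.0
```

Request:
{"op": "step_arm", "data": {
  "moves": [
    {"dp": [46.7,22.8,-1.1],"dr": [0,0,-0.081],"fingers": 0.4},
    {"dp": [0,0,0],"dr": [0,0,0],"fingers": 0.4},
    {"dp": [0,0,0],"dr": [0,0,0],"fingers": 0.4},
    {"dp": [0,0,0],"dr": [0,0,0],"fingers": 0.4},
    {"dp": [0,0,0],"dr": [0,0,0],"fingers": 0.4}
  ]
}}

```text
time_s: 2.6
tool_pos: [0.5981, 0.0879, 0.2411]
tool_rot: [180.0, 0.1, 89.9]
force: [-0.6, -0.4, 0.0]
grip_width: 0.0525
grasp_force: 0.0
```

Run:
```python
from h import *
w=env.camera_model('wrist'); im=env.read_camera('wrist'); np.save('w1.npy',im)
crop(im,0,0,640,400,1.25,'w1.png',40)
import json; json.dump({k:np.array(v).tolist() for k,v in w.items()},open('w1.json','w'))
print(proj(w,[[.598,.147,.098],[.5935,.135,.098],[.5935,-.02,.05],[.598,.088,.0]]).round(0))
```

```text
[[319. 126.]
 [314. 139.]
 [316. 260.]
 [319. 167.]]
```

View pics/w1.png

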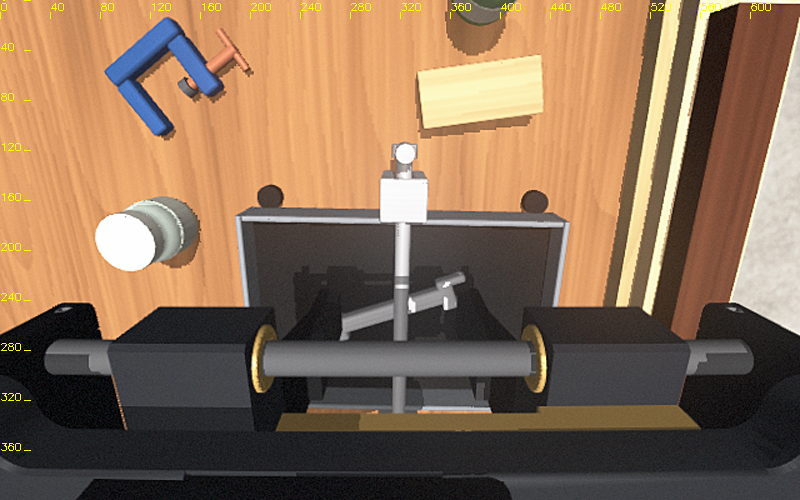

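The wrist picture shows the post top at about (323,122), the left wall's rim corners at (190,171) and (455,177), and clamp B at the upper left.

Run:
```python
from h import *
w=env.camera_model('wrist')
print(back(w,[(323,122.5)],[.098]).round(4)); print(back(w,[(191,172),(455,178)],[.05]*2).round(4))
print(back(w,[(307,153),(341,153.5),(307,137.5),(338,137.5)],[.072]*4).round(4))
im=np.load('w1.npy'); M=softblue(im); M[150:]=0; M[:,250:]=0
r=fit(w,M,(.39,.22)); print('B',r.fun,r.x[:2].round(4),np.degrees(r.x[2])%360)
plan([(.600,.1465,.15,90.8),(.600,.1465,.075,90.8)])
```

```text
[[0.6017 0.1504 0.098 ]]
[[0.4506 0.0924 0.05  ]
 [0.7556 0.085  0.05  ]]
[[0.5852 0.1174 0.072 ]
 [0.6212 0.1169 0.072 ]
 [0.5854 0.1336 0.072 ]
 [0.6178 0.1336 0.072 ]]
B 0.26495553051760173 [0.3928 0.2239] 216.41156676009746
call 0
   (19.4, 0.6, 30.4, -0.005)
   (19.4, 0.7, 30.4, -0.005)
   (19.5, 0.8, 30.3, -0.006)
   --wp
   (-0.0, -0.0, 37.5, 0.0)
   (-0.0, -0.0, 37.5, 0.0)
   --wp
```

Request:
{"op": "step_arm", "data": {
  "moves": [
    {"dp": [20,3,30],"dr": [0,0,-0.007],"fingers": 0.4},
    {"dp": [20,0,30],"dr": [0,0,-0.007],"fingers": 0.4},
    {"dp": [21,0,30],"dr": [0,0,0],"fingers": 0.4},
    {"dp": [0,0,40],"dr": [0,0,0],"fingers": 0.4},
    {"dp": [0,0,38],"dr": [0,0,0],"fingers": 0.4}
  ]
}}

```text
time_s: 3.28
tool_pos: [0.6008, 0.1501, 0.072]
tool_rot: [180.0, 0.0, 90.8]
force: [0.5, 0.4, 0.4]
grip_width: 0.0519
grasp_force: 0.0
```

Request:
{"op": "step_arm", "data": {
  "moves": [
    {"dp": [0,0,0],"dr": [0,0,0],"fingers": 0.8},
    {"dp": [0,0,0],"dr": [0,0,0],"fingers": 1},
    {"dp": [0,0,0],"dr": [0,0,0],"fingers": 1},
    {"dp": [0,0,0],"dr": [0,0,0],"fingers": 1},
    {"dp": [0,0,0],"dr": [0,0,0],"fingers": 1}
  ]
}}

```text
time_s: 3.9
tool_pos: [0.6033, 0.1507, 0.0744]
tool_rot: [179.7, -0.1, 90.8]
force: [5.3, 1.1, -0.3]
grip_width: 0.015
grasp_force: 40.0
```

Request:
{"op": "step_arm", "data": {
  "moves": [
    {"dp": [25,1.5,0],"dr": [0,0,0],"fingers": 1},
    {"dp": [35,1.2,0],"dr": [0,0,0],"fingers": 1},
    {"dp": [35,1.2,0],"dr": [0,0,0],"fingers": 1},
    {"dp": [35,1.2,0],"dr": [0,0,0],"fingers": 1},
    {"dp": [30,1,0],"dr": [0,0,0],"fingers": 1}
  ]
}}

```text
time_s: 4.53
tool_pos: [0.6068, 0.3096, 0.0743]
tool_rot: [179.8, 0.1, 90.7]
force: [2.9, -4.0, 5.4]
grip_width: 0.0151
grasp_force: 40.0
```

Request:
{"op": "step_arm", "data": {
  "moves": [
    {"dp": [20,0.8,0],"dr": [0,0,0],"fingers": 1},
    {"dp": [15,0.5,0],"dr": [0,0,0],"fingers": 1},
    {"dp": [5,0,0],"dr": [0,0,0],"fingers": 1},
    {"dp": [0,0,0],"dr": [0,0,0],"fingers": 1},
    {"dp": [0,0,0],"dr": [0,0,0],"fingers": 1}
  ]
}}

```text
time_s: 5.15
tool_pos: [0.6077, 0.3489, 0.0744]
tool_rot: [179.8, 0.1, 90.7]
force: [2.9, -3.7, 5.2]
grip_width: 0.015
grasp_force: 40.0
```

Request:
{"op": "step_arm", "data": {
  "moves": [
    {"dp": [3,0,0],"dr": [0,0,0],"fingers": 1},
    {"dp": [3,0,0],"dr": [0,0,0],"fingers": 1},
    {"dp": [0,0,0],"dr": [0,0,0],"fingers": 1},
    {"dp": [0,0,0],"dr": [0,0,0],"fingers": 1},
    {"dp": [0,0,0],"dr": [0,0,0],"fingers": 1}
  ]
}}

```text
time_s: 5.78
tool_pos: [0.6077, 0.3489, 0.0743]
tool_rot: [180.0, 0.7, 90.5]
force: [-0.3, -14.3, 13.1]
grip_width: 0.0148
grasp_force: 40.0
```

Request:
{"op": "step_arm", "data": {
  "moves": [
    {"dp": [-6,0,0],"dr": [0,0,0],"fingers": 0.5},
    {"dp": [0,0,0],"dr": [0,0,0],"fingers": 0.5},
    {"dp": [0,0,0],"dr": [0,0,0],"fingers": 0.5},
    {"dp": [0,0,-35],"dr": [0,0,0],"fingers": 0.5},
    {"dp": [0,0,-45],"dr": [0,0,0],"fingers": 0.5}
  ]
}}

```text
time_s: 6.4
tool_pos: [0.6037, 0.351, 0.1519]
tool_rot: [-179.8, 0.0, 90.9]
force: [-0.1, -0.3, 1.2]
grip_width: 0.0429
grasp_force: 0.0
```

Request:
{"op": "step_arm", "data": {
  "moves": [
    {"dp": [0,0,-50],"dr": [0,0,0],"fingers": 0.5},
    {"dp": [-40,0,-50],"dr": [0,0,0],"fingers": 0.5},
    {"dp": [-45,0,0],"dr": [0,0,0],"fingers": 0.5},
    {"dp": [-45,0,0],"dr": [0,0,0],"fingers": 0.5},
    {"dp": [-45,0,0],"dr": [0,0,0],"fingers": 0.5}
  ]
}}

```text
time_s: 7.02
tool_pos: [0.6072, 0.1763, 0.2514]
tool_rot: [-180.0, -0.0, 90.9]
force: [0.2, -1.1, -0.2]
grip_width: 0.0432
grasp_force: 0.0
```

Request:
{"op": "step_arm", "data": {
  "moves": [
    {"dp": [-45,0,0],"dr": [0,0,0],"fingers": 0.5},
    {"dp": [-45,0,0],"dr": [0,0,0],"fingers": 0.5},
    {"dp": [-45,0,0],"dr": [0,0,0],"fingers": 0.5},
    {"dp": [-45,0,0],"dr": [0,0,0.17],"fingers": 0.5},
    {"dp": [0,0,0],"dr": [0,0,0.17],"fingers": 0.5}
  ]
}}

```text
time_s: 7.65
tool_pos: [0.6102, -0.0084, 0.2508]
tool_rot: [-180.0, 0.1, 70.6]
force: [0.4, 0.5, 0.4]
grip_width: 0.0434
grasp_force: 0.0
```

Request:
{"op": "step_arm", "data": {
  "moves": [
    {"dp": [0,0,0],"dr": [0,0,0.17],"fingers": 0.5},
    {"dp": [0,0,0],"dr": [0,0,0.17],"fingers": 0.5},
    {"dp": [0,0,0],"dr": [0,0,0.17],"fingers": 0.5},
    {"dp": [0,0,0],"dr": [0,0,0.17],"fingers": 0.5},
    {"dp": [0,0,0],"dr": [0,0,0.17],"fingers": 0.5}
  ]
}}

```text
time_s: 8.28
tool_pos: [0.6101, -0.002, 0.2512]
tool_rot: [-179.9, 0.0, 22.4]
force: [-0.8, 1.0, 0.2]
grip_width: 0.0436
grasp_force: 0.0
```

Request:
{"op": "step_arm", "data": {
  "moves": [
    {"dp": [0,0,0],"dr": [0,0,0.06],"fingers": 0.5},
    {"dp": [0,0,0],"dr": [0,0,0],"fingers": 0.5},
    {"dp": [0,0,0],"dr": [0,0,0],"fingers": 0.5},
    {"dp": [0,0,0],"dr": [0,0,0],"fingers": 0.5},
    {"dp": [0,0,0],"dr": [0,0,0],"fingers": 0.5}
  ]
}}

```text
time_s: 8.9
tool_pos: [0.6103, -0.0034, 0.2517]
tool_rot: [-180.0, 0.0, 19.2]
force: [-0.1, 0.3, -0.5]
grip_width: 0.0435
grasp_force: 0.0
```

Run:
```python
from h import *
st(); w=env.camera_model('wrist'); im=env.read_camera('wrist'); np.save('w2.npy',im)
crop(im,0,0,640,400,1.25,'w2.png',40)
np.save('t2.npy',env.read_camera('top'))
print(proj(w,[[.600,-.016,.034]]).round(0))
```

```text
8.9 [ 0.6103 -0.0034  0.2517] [-180.     0.    19.2] F [-0.1  0.3 -0.5] w 0.0435 g 0.0
[[326. 181.]]
```

View pics/w2.png

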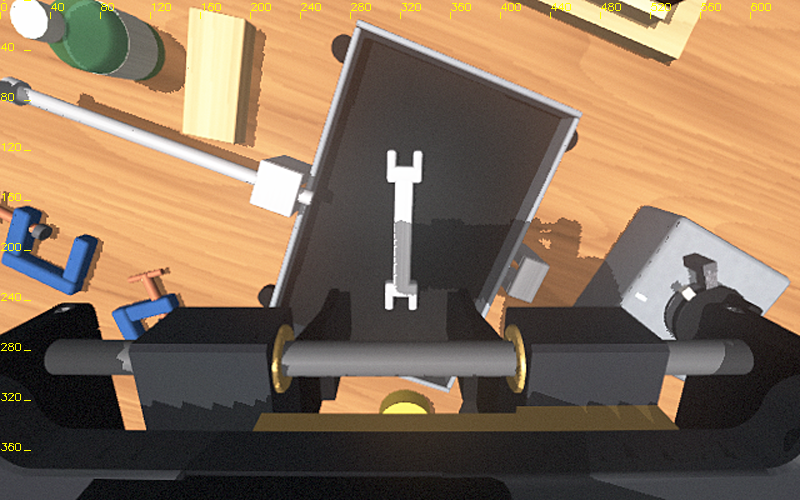

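The bolt is out and clear. The spanner lies free, with its tips at about (324,122) and (321,246); the tray's far corners are at (287,18) and (464,93).

Run:
```python
from h import *
w=env.camera_model('wrist')
s=back(w,[(324.4,121.6),(321.2,246)],[.034]*2); d=s[0]-s[1]; print('span',s.mean(0).round(4),np.linalg.norm(d).round(3),np.degrees(np.arctan2(d[1],d[0])).round(1))
c=back(w,[(287,18),(464,93)],[.05]*2); d=c[0]-c[1]; print(c.round(4),np.linalg.norm(d))
p=s.mean(0); a=np.degrees(np.arctan2(*(s[0]-s[1])[[1,0]]))
plan([(p[0],p[1],.10,a),(p[0],p[1],.0225,a)])
```

```text
span [ 0.5905 -0.0147  0.034 ] 0.161 18.0
[[ 0.754   0.0827  0.05  ]
 [ 0.7481 -0.1248  0.05  ]] 0.20752479939620308
call 0
   (-7.5, 1.4, 50.6, 0.007)
   (-7.5, 1.4, 50.6, 0.006)
   (-7.4, 1.5, 50.5, 0.007)
   --wp
   (-0.0, -0.0, 38.8, -0.0)
   (-0.0, -0.0, 38.7, -0.0)
   --wp
```

Request:
{"op": "step_arm", "data": {
  "moves": [
    {"dp": [-7.5,1.5,50],"dr": [0,0,0.007],"fingers": 0.5},
    {"dp": [-7.5,1.5,50],"dr": [0,0,0.007],"fingers": 0.5},
    {"dp": [-7.4,1.5,50],"dr": [0,0,0.007],"fingers": 0.5},
    {"dp": [0,0,45],"dr": [0,0,0],"fingers": 0.5},
    {"dp": [0,0,33],"dr": [0,0,0],"fingers": 0.5}
  ]
}}

```text
time_s: 9.62
tool_pos: [0.5895, -0.0152, 0.0217]
tool_rot: [-180.0, 0.1, 18.0]
force: [-0.1, 0.1, 0.8]
grip_width: 0.0436
grasp_force: 0.0
```

Request:
{"op": "step_arm", "data": {
  "moves": [
    {"dp": [0,0,0],"dr": [0,0,0],"fingers": 0.8},
    {"dp": [0,0,0],"dr": [0,0,0],"fingers": 1},
    {"dp": [0,0,0],"dr": [0,0,0],"fingers": 1},
    {"dp": [0,0,0],"dr": [0,0,0],"fingers": 1},
    {"dp": [0,0,0],"dr": [0,0,0],"fingers": 1}
  ],
  "squeeze": 50
}}

```text
time_s: 10.25
tool_pos: [0.5907, -0.0149, 0.0241]
tool_rot: [180.0, -0.0, 18.0]
force: [-0.1, -0.1, 1.6]
grip_width: 0.0175
grasp_force: 50.0
```

Request:
{"op": "step_arm", "data": {
  "moves": [
    {"dp": [0,0,-20],"dr": [0,0,0],"fingers": 1},
    {"dp": [0,0,-40],"dr": [0,0,0],"fingers": 1},
    {"dp": [0,0,-40],"dr": [0,0,0],"fingers": 1},
    {"dp": [0,0,-10],"dr": [0,0,0],"fingers": 1},
    {"dp": [0,0,0],"dr": [0,0,0],"fingers": 1}
  ]
}}

```text
time_s: 10.88
tool_pos: [0.5907, -0.015, 0.1343]
tool_rot: [180.0, -0.0, 18.0]
force: [-0.5, -0.2, -2.2]
grip_width: 0.0174
grasp_force: 50.0
```

Run:
```python
from h import *
st(); plan([(.395,-.219,.13,2),(.395,-.219,.011,2)])
```

```text
10.88 [ 0.5907 -0.015   0.1343] [180.  -0.  18.] F [-0.5 -0.2 -2.2] w 0.0174 g 50.0
call 0
   (-41.5, 22.3, 0.7, 0.046)
   (-40.4, 24.2, 0.7, 0.047)
   (-39.3, 26.0, 0.7, 0.046)
   (-38.0, 27.8, 0.7, 0.047)
   (-36.7, 29.6, 0.8, 0.046)
call 1
   (-35.3, 31.2, 0.7, 0.047)
   --wp
   (0.0, -0.0, 39.7, -0.0)
   (0.0, -0.0, 39.7, -0.0)
   (0.0, -0.0, 39.6, -0.0)
   --wp
```

Request:
{"op": "step_arm", "data": {
  "moves": [
    {"dp": [-41.5,22.3,0],"dr": [0,0,0.046],"fingers": 1},
    {"dp": [-40.4,24.2,0],"dr": [0,0,0.047],"fingers": 1},
    {"dp": [-39.3,26,0],"dr": [0,0,0.046],"fingers": 1},
    {"dp": [-38,27.8,0],"dr": [0,0,0.047],"fingers": 1},
    {"dp": [-36.7,29.6,0],"dr": [0,0,0.046],"fingers": 1}
  ]
}}

```text
time_s: 11.5
tool_pos: [0.425, -0.1855, 0.1319]
tool_rot: [-179.9, 0.2, 4.6]
force: [0.0, -0.1, -1.7]
grip_width: 0.0175
grasp_force: 50.0
```

Request:
{"op": "step_arm", "data": {
  "moves": [
    {"dp": [-35.3,31.2,0],"dr": [0,0,0.047],"fingers": 1},
    {"dp": [0,0,40],"dr": [0,0,0],"fingers": 1},
    {"dp": [0,0,40],"dr": [0,0,0],"fingers": 1},
    {"dp": [0,0,20],"dr": [0,0,0],"fingers": 1},
    {"dp": [0,0,0],"dr": [0,0,0],"fingers": 1}
  ]
}}

```text
time_s: 12.12
tool_pos: [0.3921, -0.2173, 0.0309]
tool_rot: [-179.8, 0.3, 2.0]
force: [0.4, -0.0, -1.2]
grip_width: 0.0176
grasp_force: 50.0
```

Still held; setting it down.

Request:
{"op": "step_arm", "data": {
  "moves": [
    {"dp": [0,0,15],"dr": [0,0,0],"fingers": 1},
    {"dp": [0,0,6],"dr": [0,0,0],"fingers": 1},
    {"dp": [0,0,0],"dr": [0,0,0],"fingers": 1},
    {"dp": [0,0,0],"dr": [0,0,0],"fingers": 0.8},
    {"dp": [0,0,0],"dr": [0,0,0],"fingers": 0.5}
  ]
}}

```text
time_s: 12.75
tool_pos: [0.3955, -0.2192, 0.0134]
tool_rot: [179.9, -0.1, 2.0]
force: [-0.4, -0.3, -0.4]
grip_width: 0.022
grasp_force: 0.0
```

Request:
{"op": "step_arm", "data": {
  "moves": [
    {"dp": [0,0,0],"dr": [0,0,0],"fingers": 0.5},
    {"dp": [0,0,-20],"dr": [0,0,0],"fingers": 0.5},
    {"dp": [0,0,-50],"dr": [0,0,0],"fingers": 0.5},
    {"dp": [0,0,-50],"dr": [0,0,0],"fingers": 0.5},
    {"dp": [0,0,-50],"dr": [0,0,0],"fingers": 0.5}
  ]
}}

```text
time_s: 13.38
tool_pos: [0.3949, -0.2189, 0.1848]
tool_rot: [180.0, -0.0, 2.0]
force: [1.0, -0.1, -0.3]
grip_width: 0.0432
grasp_force: 0.0
```

Run:
```python
from h import *
st(); m=env.camera_model('top'); w=env.camera_model('wrist')
im=env.read_camera('top'); crop(im,168,115,260,150,3,'t3.png')
M=softblue(im)
for n,(a,b) in {'A':(192,217),'B':(229,235),'C':(408,224)}.items():
    k=np.zeros(M.shape); k[b-22:b+22,a-18:a+22]=M[b-22:b+22,a-18:a+22]
    r=fit(m,k,back(m,(a,b),[.009])[0]); print(n,r.fun.round(3),r.x[:2].round(4),np.degrees(r.x[2]).round(1)%360)
plan([(.43,-.36,.23,36)])
```

```text
13.38 [ 0.3949 -0.2189  0.1848] [180.  -0.   2.] F [ 1.  -0.1 -0.3] w 0.0432 g 0.0
A 0.288 [0.441 0.359] 258.4
B 0.227 [0.3921 0.2224] 215.5
C 0.656 [ 0.4087 -0.3797] 38.3
call 0
   (6.7, 35.1, -9.6, -0.148)
   (1.4, 35.7, -9.6, -0.148)
   (-3.9, 35.5, -9.6, -0.149)
   (-9.1, 34.5, -9.6, -0.148)
   --wp
```

View pics/t3.png

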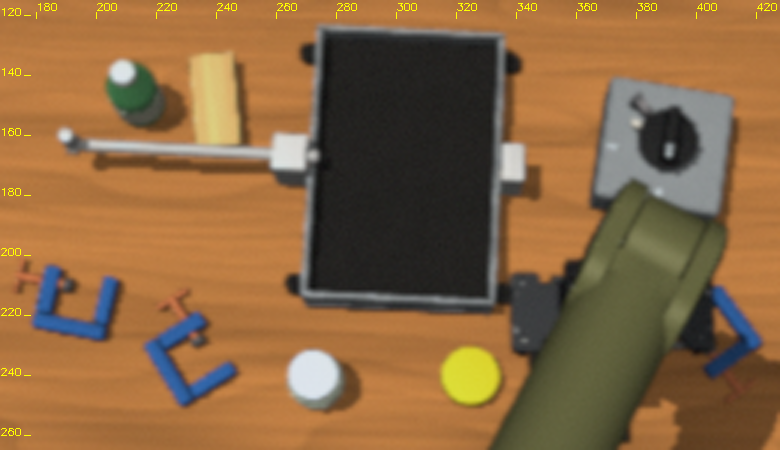

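The top crop shows an empty tray with the bolt drawn out at (190,160); clamps A and B have not moved. The arm hides the mat. Clamp C is next.

Request:
{"op": "step_arm", "data": {
  "moves": [
    {"dp": [9,37,-10],"dr": [0,0,-0.152],"fingers": 0.5},
    {"dp": [3,38,-10],"dr": [0,0,-0.152],"fingers": 0.5},
    {"dp": [-3,38,-10],"dr": [0,0,-0.152],"fingers": 0.5},
    {"dp": [-8,37,-10],"dr": [0,0,-0.152],"fingers": 0.5},
    {"dp": [0,0,0],"dr": [0,0,0],"fingers": 0.5}
  ]
}}

```text
time_s: 14.05
tool_pos: [0.4352, -0.3688, 0.2229]
tool_rot: [179.9, 0.0, 36.6]
force: [0.5, 0.8, -0.1]
grip_width: 0.0434
grasp_force: 0.0
```

Request:
{"op": "step_arm", "data": {
  "moves": [
    {"dp": [0,0,0],"dr": [0,0,0],"fingers": 0.4},
    {"dp": [0,0,0],"dr": [0,0,0],"fingers": 0.4},
    {"dp": [0,0,0],"dr": [0,0,0],"fingers": 0.4},
    {"dp": [0,0,0],"dr": [0,0,0],"fingers": 0.4},
    {"dp": [0,0,0],"dr": [0,0,0],"fingers": 0.4}
  ]
}}

```text
time_s: 14.68
tool_pos: [0.4353, -0.3654, 0.2228]
tool_rot: [180.0, 0.0, 36.8]
force: [-0.7, -0.6, 0.7]
grip_width: 0.0521
grasp_force: 0.0
```

```bash
cat >> h.py <<'E'
def gp(pose,l):
    x,y,t=pose; return np.array([x+np.cos(t)*l[0]-np.sin(t)*l[1],y+np.sin(t)*l[0]+np.cos(t)*l[1]])
E
python3 - <<'E'
from h import *
st(); w=env.camera_model('wrist'); im=env.read_camera('wrist'); np.save('w4.npy',im)
M=softblue(im); M[235:]=0
n,l,s,c=cv2.connectedComponentsWithStats((M>.5).astype(np.uint8)); 
print(proj(w,[[.409,-.379,.009]]).round(), [(s[i].tolist()) for i in range(1,n) if s[i,4]>300])
i=min((i for i in range(1,n) if s[i,4]>300),key=lambda i:np.hypot(*(c[i]-proj(w,[[.409,-.379,.009]])[0])))
k=M*cv2.dilate((l==i).astype(np.uint8),np.ones((5,5)))
r=fit(w,k,(.409,-.379)); print('C',r.fun,r.x[:2].round(4),np.degrees(r.x[2])%360)
R=render(w,r.x,0,M.shape); v=im.copy(); v[...,0]=np.maximum(v[...,0],(cv2.Canny((R*255).astype(np.uint8),50,150)))
crop(v,160,0,320,240,2.5,'w4.png',40)
g=gp(r.x,(.025,-.027)); a=np.degrees(r.x[2]); print(g); plan([(*g,.10,a),(*g,.004,a)])
E
```

```text
14.68 [ 0.4353 -0.3654  0.2228] [180.    0.   36.8] F [-0.7 -0.6  0.7] w 0.0521 g 0.0
[[315. 194.]] [[286, 147, 45, 14, 605], [331, 147, 15, 66, 891], [287, 197, 43, 16, 543]]
C 3.845005998514653 [ 0.3782 -0.3866] 220.95223863117928
[ 0.34165851 -0.38257808]
call 0
   (-4.5, -2.2, 6.5, 0.162)
   (-4.8, -1.5, 6.5, 0.162)
   (-5.0, -0.7, 6.5, 0.162)
   (-5.0, 0.1, 6.5, 0.161)
   (-4.9, 0.9, 6.5, 0.162)
call 1
   (-4.7, 1.7, 6.5, 0.161)
   (-4.4, 2.4, 6.4, 0.162)
   (-3.9, 3.1, 6.5, 0.161)
   (-3.4, 3.7, 6.4, 0.162)
   (-2.7, 4.2, 6.5, 0.161)
call 2
   (-2.0, 4.6, 6.4, 0.162)
   (-1.3, 4.9, 6.5, 0.161)
   (-0.5, 5.0, 6.4, 0.162)
   (0.3, 5.0, 6.5, 0.161)
   (1.2, 4.9, 6.4, 0.162)
call 3
   (1.9, 4.6, 6.5, 0.161)
   (2.6, 4.3, 6.4, 0.162)
   (3.3, 3.8, 6.5, 0.161)
   (3.9, 3.2, 6.4, 0.162)
   --wp
   (-0.0, -0.0, 48.0, -0.0)
call 4
   (-0.0, -0.0, 48.0, -0.0)
   --wp
```

View pics/w4.png

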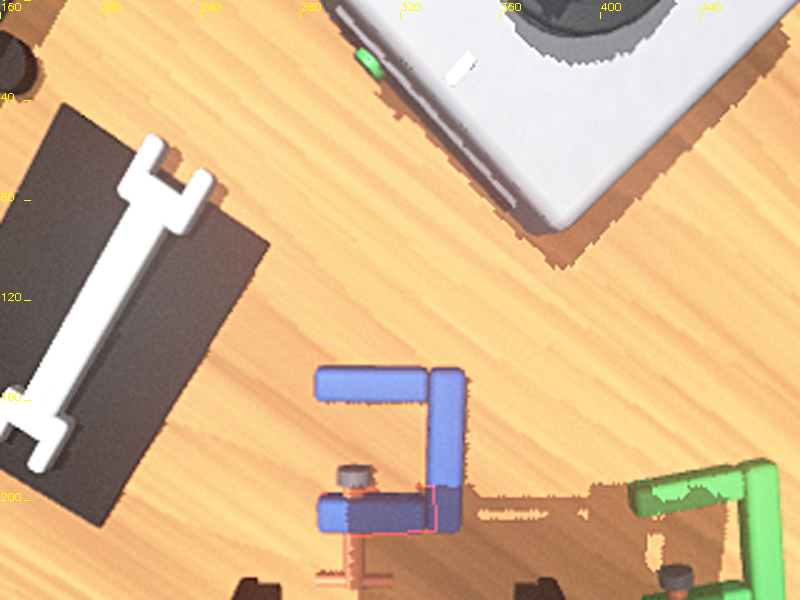

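The wrist view shows the spanner lying flat on the mat, at about (235,110). Clamp C spans (286..346, 147..213), with the green look-alike separate to its right. The fit took only one piece of the clamp, so I'm redoing it over a window.

```bash
cat >> h.py <<'E'
def wfit(w,im,c0,rad=50,z0=0,ymax=235):
    M=softblue(im); u,v=proj(w,[[c0[0],c0[1],z0+.009]])[0].astype(int); k=np.zeros(M.shape)
    sl=(slice(max(v-rad,0),min(v+rad,ymax)),slice(max(u-rad,0),u+rad)); k[sl]=M[sl]*(im[sl][...,2]>im[sl][...,1]*1.1)
    return fit(w,k,c0,z0)
E
python3 - <<'E'
from h import *
w=env.camera_model('wrist'); im=np.load('w4.npy')
r=wfit(w,im,(.409,-.379)); print('C',r.fun,r.x[:2].round(4),np.degrees(r.x[2])%360)
g=gp(r.x,(.025,-.027)); a=np.degrees(r.x[2]); print(g); plan([(*g,.10,a),(*g,.004,a)])
E
```

```text
C 0.2936722004961862 [ 0.4083 -0.3786] 35.009746630946836
[ 0.44424786 -0.38635329]
call 0
   (-1.8, 7.3, 40.9, 0.011)
   (-1.7, 7.4, 41.0, 0.01)
   (-1.7, 7.4, 40.9, 0.011)
   --wp
   (0.0, -0.0, 48.0, -0.0)
   (0.0, -0.0, 48.0, -0.0)
   --wp
```

Request:
{"op": "step_arm", "data": {
  "moves": [
    {"dp": [-1.8,7.4,41],"dr": [0,0,0],"fingers": 0.4},
    {"dp": [-1.7,7.4,41],"dr": [0,0,0.005],"fingers": 0.4},
    {"dp": [-1.7,7.4,41],"dr": [0,0,0],"fingers": 0.4},
    {"dp": [0,0,55],"dr": [0,0,0],"fingers": 0.4},
    {"dp": [0,0,39],"dr": [0,0,0],"fingers": 0.4}
  ],
  "squeeze": 60
}}

```text
time_s: 15.35
tool_pos: [0.4435, -0.3859, 0.0033]
tool_rot: [-179.9, 0.0, 36.5]
force: [-0.1, -0.3, 0.6]
grip_width: 0.0521
grasp_force: 0.0
```

Request:
{"op": "step_arm", "data": {
  "moves": [
    {"dp": [0,0,0],"dr": [0,0,0],"fingers": 0.7},
    {"dp": [0,0,0],"dr": [0,0,0],"fingers": 1},
    {"dp": [0,0,0],"dr": [0,0,0],"fingers": 1},
    {"dp": [0,0,0],"dr": [0,0,0],"fingers": 1},
    {"dp": [0,0,0],"dr": [0,0,0],"fingers": 1}
  ]
}}

```text
time_s: 15.98
tool_pos: [0.4448, -0.3869, 0.0064]
tool_rot: [179.9, -0.0, 36.5]
force: [0.5, -0.8, 1.3]
grip_width: 0.0175
grasp_force: 60.0
```

Request:
{"op": "step_arm", "data": {
  "moves": [
    {"dp": [0,0,-20],"dr": [0,0,0],"fingers": 1},
    {"dp": [0,0,-40],"dr": [0,0,0],"fingers": 1},
    {"dp": [0,0,-45],"dr": [0,0,0],"fingers": 1},
    {"dp": [0,0,-45],"dr": [0,0,0],"fingers": 1},
    {"dp": [0,0,-15],"dr": [0,0,0],"fingers": 1}
  ]
}}

```text
time_s: 16.6
tool_pos: [0.4458, -0.3873, 0.1747]
tool_rot: [179.7, -0.1, 36.6]
force: [0.3, 0.7, -4.2]
grip_width: 0.0174
grasp_force: 60.0
```

Run:
```python
from h import *
st()
a=np.radians(-1.3); T=np.array([.597,-.0175]); 
for n,tx,th in(('C',-.098,90),('A',.098,270),('B',0,270)):
    c=T+[np.cos(a)*tx,np.sin(a)*tx]; t=np.radians(th)+a
    l=(-.015,-.005) if n=='B' else (.025,-.027)
    print(n,c.round(4),'grip',gp((*c,t),l).round(4))
    if n=='C': g=gp((*c,t),l); plan([(.43,-.2,.165,50),(*g,.165,88.7),(*g,.03,88.7)])
```

```text
16.6 [ 0.4458 -0.3873  0.1747] [ 1.797e+02 -1.000e-01  3.660e+01] F [ 0.3  0.7 -4.2] w 0.0174 g 60.0
C [ 0.499  -0.0153] grip [0.5266 0.0091]
call 0
   (24.7, -40.0, 2.4, -0.059)
   (27.0, -38.4, 2.4, -0.059)
   (29.3, -36.8, 2.4, -0.058)
   (31.3, -35.1, 2.5, -0.059)
   --wp
   (44.5, -12.1, -0.0, -0.135)
call 1
   (45.7, -6.0, -0.0, -0.135)
   (46.0, 0.2, -0.0, -0.135)
   (45.6, 6.5, -0.0, -0.135)
   (44.3, 12.5, -0.0, -0.135)
   --wp
   (0.0, 0.0, 45.0, -0.0)
call 2
   (0.0, 0.0, 45.0, -0.0)
   (0.0, 0.0, 45.0, -0.0)
   --wp
A [ 0.695  -0.0197] grip [ 0.6674 -0.0441]
B [ 0.597  -0.0175] grip [ 0.5923 -0.0024]
```

Request:
{"op": "step_arm", "data": {
  "moves": [
    {"dp": [24.7,-40,2.4],"dr": [0,0,-0.059],"fingers": 1},
    {"dp": [27,-38.4,2.4],"dr": [0,0,-0.059],"fingers": 1},
    {"dp": [29.3,-36.8,2.4],"dr": [0,0,-0.058],"fingers": 1},
    {"dp": [31.3,-35.1,2.5],"dr": [0,0,-0.059],"fingers": 1},
    {"dp": [44.5,-12.1,0],"dr": [0,0,-0.135],"fingers": 1}
  ]
}}

```text
time_s: 17.23
tool_pos: [0.4454, -0.1558, 0.1595]
tool_rot: [-179.8, 0.1, 57.9]
force: [1.3, -0.6, -3.6]
grip_width: 0.0176
grasp_force: 60.0
```

Request:
{"op": "step_arm", "data": {
  "moves": [
    {"dp": [45.7,-6,0],"dr": [0,0,-0.135],"fingers": 1},
    {"dp": [46,0.2,0],"dr": [0,0,-0.135],"fingers": 1},
    {"dp": [45.6,6.5,0],"dr": [0,0,-0.135],"fingers": 1},
    {"dp": [44.3,12.5,0],"dr": [0,0,-0.135],"fingers": 1},
    {"dp": [0,0,40],"dr": [0,0,0],"fingers": 1}
  ]
}}

```text
time_s: 17.85
tool_pos: [0.5283, 0.0153, 0.1228]
tool_rot: [179.6, -0.2, 89.1]
force: [0.3, -0.9, -4.3]
grip_width: 0.0172
grasp_force: 60.0
```

Request:
{"op": "step_arm", "data": {
  "moves": [
    {"dp": [0,0,40],"dr": [0,0,0],"fingers": 1},
    {"dp": [0,0,35],"dr": [0,0,0],"fingers": 1},
    {"dp": [0,0,15],"dr": [0,0,0],"fingers": 1},
    {"dp": [0,0,0],"dr": [0,0,0],"fingers": 1},
    {"dp": [0,0,0],"dr": [0,0,0],"fingers": 1}
  ]
}}

```text
time_s: 18.48
tool_pos: [0.5264, 0.01, 0.0323]
tool_rot: [179.9, 0.0, 88.7]
force: [0.7, 0.5, -4.5]
grip_width: 0.0177
grasp_force: 60.0
```

Request:
{"op": "step_arm", "data": {
  "moves": [
    {"dp": [0,0,6],"dr": [0,0,0],"fingers": 1},
    {"dp": [0,0,0],"dr": [0,0,0],"fingers": 1},
    {"dp": [0,0,0],"dr": [0,0,0],"fingers": 0.7},
    {"dp": [0,0,0],"dr": [0,0,0],"fingers": 0.5},
    {"dp": [0,0,0],"dr": [0,0,0],"fingers": 0.5}
  ]
}}

```text
time_s: 19.1
tool_pos: [0.5251, 0.0099, 0.025]
tool_rot: [-180.0, 0.0, 88.7]
force: [0.3, -0.4, 0.5]
grip_width: 0.0379
grasp_force: 0.0
```

Request:
{"op": "step_arm", "data": {
  "moves": [
    {"dp": [0,0,-30],"dr": [0,0,0],"fingers": 0.5},
    {"dp": [0,0,-50],"dr": [0,0,0],"fingers": 0.5},
    {"dp": [0,0,-55],"dr": [0,0,0],"fingers": 0.5},
    {"dp": [0,0,-55],"dr": [0,0,0],"fingers": 0.5},
    {"dp": [50,-10,0],"dr": [0,0,0],"fingers": 0.5}
  ]
}}

```text
time_s: 19.73
tool_pos: [0.52, 0.0568, 0.2196]
tool_rot: [179.5, 0.1, 88.2]
force: [0.4, 1.5, -0.9]
grip_width: 0.0432
grasp_force: 0.0
```

Request:
{"op": "step_arm", "data": {
  "moves": [
    {"dp": [50,-17,0],"dr": [0,0,0],"fingers": 0.5},
    {"dp": [50,-17,0],"dr": [0,0,0],"fingers": 0.5},
    {"dp": [50,-17,0],"dr": [0,0,0.03],"fingers": 0.5},
    {"dp": [50,-17,0],"dr": [0,0,0.06],"fingers": 0.5},
    {"dp": [50,-17,0],"dr": [0,0,0.09],"fingers": 0.4}
  ]
}}

```text
time_s: 20.35
tool_pos: [0.4426, 0.3149, 0.2151]
tool_rot: [180.0, 0.0, 78.2]
force: [0.4, 0.2, -0.6]
grip_width: 0.0479
grasp_force: 0.0
```

Request:
{"op": "step_arm", "data": {
  "moves": [
    {"dp": [28,-20,0],"dr": [0,0,0],"fingers": 0.4},
    {"dp": [0,0,0],"dr": [0,0,0],"fingers": 0.4},
    {"dp": [0,0,0],"dr": [0,0,0],"fingers": 0.4},
    {"dp": [0,0,0],"dr": [0,0,0],"fingers": 0.4},
    {"dp": [0,0,0],"dr": [0,0,0],"fingers": 0.4}
  ]
}}

```text
time_s: 20.98
tool_pos: [0.4301, 0.344, 0.215]
tool_rot: [180.0, 0.0, 78.2]
force: [0.2, -1.1, 0.6]
grip_width: 0.052
grasp_force: 0.0
```

Run:
```python
from h import *
st(); w=env.camera_model('wrist'); im=env.read_camera('wrist'); np.save('w5.npy',im); t=env.read_camera('top'); m=env.camera_model('top')
r=wfit(w,im,(.441,.359),60); print('A',r.fun,r.x[:2].round(4),np.degrees(r.x[2])%360)
r2=wfit(m,t,(.441,.359),19,0,400); print('A top',r2.fun,r2.x[:2].round(4),np.degrees(r2.x[2])%360)
R=render(w,r.x,0,im.shape[:2]); v=im.copy(); v[...,0]=np.maximum(v[...,0],(cv2.Canny((R*255).astype(np.uint8),50,150)))
a=cv2.resize(v[:250],None,fx=1.2,fy=1.2); b=cv2.resize(t[110:250,165:421],None,fx=2,fy=2)
o=np.zeros((590,768,3),np.uint8); o[:300]=a[:,:768]; o[305:585,:512]=b; cv2.imwrite('pics/w5.png',o[:,:,::-1])
g=gp(r.x,(.025,-.027)); a=np.degrees(r.x[2])-180; print(g); plan([(*g,.10,a),(*g,.004,a)])
```

```text
20.98 [0.4301 0.344  0.215 ] [180.    0.   78.2] F [ 0.2 -1.1  0.6] w 0.052 g 0.0
A 0.1764238039927374 [0.4417 0.3607] 260.3870829570017
A top 14.315315315315317 [0.4643 0.3361] 320.60525179698874
[0.41089829 0.34054956]
call 0
   (-2.6, -5.9, 38.4, -0.012)
   (-2.5, -6.0, 38.3, -0.012)
   (-2.3, -5.9, 38.4, -0.013)
   --wp
   (-0.0, -0.0, 48.0, 0.0)
   (-0.0, -0.0, 48.0, 0.0)
   --wp
```

View pics/w5.png

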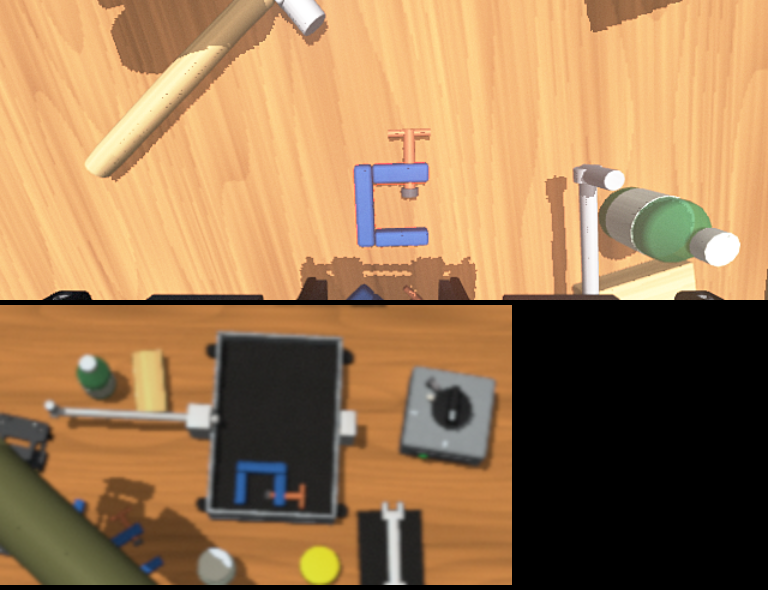

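The wrist view shows clamp A with its fitted outline at (297..357, 136..205). The top view shows clamp C lying in the near end of the tray and the spanner on the mat. I'm picking up A.

Request:
{"op": "step_arm", "data": {
  "moves": [
    {"dp": [-2.6,-6,38],"dr": [0,0,-0.008],"fingers": 0.4},
    {"dp": [-2.5,-6,38],"dr": [0,0,-0.008],"fingers": 0.4},
    {"dp": [-2.4,-6,38],"dr": [0,0,0],"fingers": 0.4},
    {"dp": [0,0,55],"dr": [0,0,0],"fingers": 0.4},
    {"dp": [0,0,41],"dr": [0,0,0],"fingers": 0.4}
  ]
}}

```text
time_s: 21.7
tool_pos: [0.41, 0.3403, 0.0031]
tool_rot: [-180.0, 0.1, 79.2]
force: [-0.2, 0.9, 1.0]
grip_width: 0.0518
grasp_force: 0.0
```

Request:
{"op": "step_arm", "data": {
  "moves": [
    {"dp": [0,0,0],"dr": [0,0,0],"fingers": 0.7},
    {"dp": [0,0,0],"dr": [0,0,0],"fingers": 1},
    {"dp": [0,0,0],"dr": [0,0,0],"fingers": 1},
    {"dp": [0,0,0],"dr": [0,0,0],"fingers": 1},
    {"dp": [0,0,0],"dr": [0,0,0],"fingers": 1}
  ]
}}

```text
time_s: 22.32
tool_pos: [0.4108, 0.3412, 0.0056]
tool_rot: [179.9, -0.0, 79.3]
force: [-0.1, -1.3, 2.2]
grip_width: 0.0173
grasp_force: 60.0
```

Request:
{"op": "step_arm", "data": {
  "moves": [
    {"dp": [0,0,-20],"dr": [0,0,0],"fingers": 1},
    {"dp": [0,0,-40],"dr": [0,0,0],"fingers": 1},
    {"dp": [0,0,-45],"dr": [0,0,0],"fingers": 1},
    {"dp": [0,0,-45],"dr": [0,0,0],"fingers": 1},
    {"dp": [0,0,-15],"dr": [0,0,0],"fingers": 1}
  ]
}}

```text
time_s: 22.95
tool_pos: [0.4109, 0.3426, 0.1733]
tool_rot: [179.8, -0.2, 79.3]
force: [1.2, 0.5, -3.5]
grip_width: 0.0172
grasp_force: 60.0
```

Run:
```python
from h import *
st(); plan([(.6674,-.0441,.175,88.5),(.6674,-.0441,.032,88.5)])
```

```text
22.95 [0.4109 0.3426 0.1733] [179.8  -0.2  79.3] F [ 1.2  0.5 -3.5] w 0.0172 g 60.0
call 0
   (-36.9, 36.0, -0.2, -0.018)
   (-37.6, 35.3, -0.2, -0.018)
   (-38.2, 34.6, -0.2, -0.018)
   (-38.8, 33.9, -0.2, -0.018)
   (-39.4, 33.2, -0.2, -0.018)
call 1
   (-40.0, 32.5, -0.2, -0.018)
   (-40.6, 31.8, -0.2, -0.017)
   (-41.2, 31.1, -0.1, -0.018)
   (-41.7, 30.4, -0.2, -0.017)
   --wp
   (0.0, -0.0, 47.7, -0.0)
call 2
   (0.0, -0.0, 47.7, -0.0)
   (0.0, -0.0, 47.6, -0.0)
   --wp
```

Request:
{"op": "step_arm", "data": {
  "moves": [
    {"dp": [-36.9,36,0],"dr": [0,0,-0.018],"fingers": 1},
    {"dp": [-37.6,35.3,0],"dr": [0,0,-0.018],"fingers": 1},
    {"dp": [-38.2,34.6,0],"dr": [0,0,-0.018],"fingers": 1},
    {"dp": [-38.8,33.9,0],"dr": [0,0,-0.018],"fingers": 1},
    {"dp": [-39.4,33.2,0],"dr": [0,0,-0.018],"fingers": 1}
  ]
}}

```text
time_s: 23.58
tool_pos: [0.5523, 0.1248, 0.169]
tool_rot: [-179.9, 0.0, 84.5]
force: [0.3, 0.3, -3.7]
grip_width: 0.0173
grasp_force: 60.0
```

Request:
{"op": "step_arm", "data": {
  "moves": [
    {"dp": [-40,32.5,0],"dr": [0,0,-0.018],"fingers": 1},
    {"dp": [-40.6,31.8,0],"dr": [0,0,-0.017],"fingers": 1},
    {"dp": [-41.2,31.1,0],"dr": [0,0,-0.018],"fingers": 1},
    {"dp": [-41.7,30.4,0],"dr": [0,0,-0.017],"fingers": 1},
    {"dp": [0,0,40],"dr": [0,0,0],"fingers": 1}
  ]
}}

```text
time_s: 24.2
tool_pos: [0.67, -0.0526, 0.1307]
tool_rot: [179.7, 0.2, 88.0]
force: [0.5, 0.4, -4.7]
grip_width: 0.0172
grasp_force: 60.0
```

Request:
{"op": "step_arm", "data": {
  "moves": [
    {"dp": [0,0,45],"dr": [0,0,0],"fingers": 1},
    {"dp": [0,0,40],"dr": [0,0,0],"fingers": 1},
    {"dp": [0,0,16],"dr": [0,0,0],"fingers": 1},
    {"dp": [0,0,0],"dr": [0,0,0],"fingers": 1},
    {"dp": [0,0,0],"dr": [0,0,0],"fingers": 1}
  ]
}}

```text
time_s: 24.82
tool_pos: [0.6674, -0.0454, 0.0299]
tool_rot: [179.9, -0.0, 88.5]
force: [-1.5, -0.6, -2.9]
grip_width: 0.0173
grasp_force: 59.9
```

Request:
{"op": "step_arm", "data": {
  "moves": [
    {"dp": [0,0,4],"dr": [0,0,0],"fingers": 1},
    {"dp": [0,0,0],"dr": [0,0,0],"fingers": 1},
    {"dp": [0,0,0],"dr": [0,0,0],"fingers": 0.7},
    {"dp": [0,0,0],"dr": [0,0,0],"fingers": 0.5},
    {"dp": [0,0,0],"dr": [0,0,0],"fingers": 0.5}
  ]
}}

```text
time_s: 25.45
tool_pos: [0.6668, -0.0455, 0.0253]
tool_rot: [180.0, 0.0, 88.5]
force: [-0.5, -0.2, 0.1]
grip_width: 0.0383
grasp_force: 0.0
```

Request:
{"op": "step_arm", "data": {
  "moves": [
    {"dp": [0,0,-30],"dr": [0,0,0],"fingers": 0.5},
    {"dp": [0,0,-50],"dr": [0,0,0],"fingers": 0.5},
    {"dp": [0,0,-55],"dr": [0,0,0],"fingers": 0.5},
    {"dp": [0,0,-55],"dr": [0,0,0],"fingers": 0.5},
    {"dp": [0,0,0],"dr": [0,0,0],"fingers": 0.5}
  ]
}}

```text
time_s: 26.08
tool_pos: [0.6695, -0.0447, 0.2213]
tool_rot: [179.4, 0.0, 88.5]
force: [-0.6, 0.5, 0.6]
grip_width: 0.0435
grasp_force: 0.0
```

Run:
```python
from h import *
st(); plan([(.405,.236,.215,125.5)],50)
```

```text
26.07 [ 0.6695 -0.0447  0.2213] [179.4   0.   88.5] F [-0.6  0.5  0.6] w 0.0435 g 0.0
call 0
   (34.2, -34.0, 0.8, -0.081)
   (36.8, -31.1, 0.8, -0.081)
   (39.2, -28.0, 0.8, -0.081)
   (41.4, -24.8, 0.8, -0.081)
   (43.2, -21.3, 0.8, -0.081)
call 1
   (44.8, -17.8, 0.8, -0.08)
   (46.1, -14.1, 0.7, -0.081)
   (47.2, -10.4, 0.8, -0.08)
   --wp
```

Request:
{"op": "step_arm", "data": {
  "moves": [
    {"dp": [34,-34,0.8],"dr": [0,0,-0.081],"fingers": 0.5},
    {"dp": [36.8,-31,0.8],"dr": [0,0,-0.081],"fingers": 0.5},
    {"dp": [39.2,-28,0.8],"dr": [0,0,-0.081],"fingers": 0.5},
    {"dp": [41.4,-24.8,0.8],"dr": [0,0,-0.081],"fingers": 0.5},
    {"dp": [43.2,-21.3,0.8],"dr": [0,0,-0.081],"fingers": 0.5}
  ]
}}

```text
time_s: 26.7
tool_pos: [0.4998, 0.1306, 0.2101]
tool_rot: [-179.9, -0.0, 111.8]
force: [1.1, 0.3, 0.7]
grip_width: 0.0436
grasp_force: 0.0
```

Request:
{"op": "step_arm", "data": {
  "moves": [
    {"dp": [44.8,-17.8,0.8],"dr": [0,0,-0.08],"fingers": 0.4},
    {"dp": [46.1,-14.1,0.7],"dr": [0,0,-0.081],"fingers": 0.4},
    {"dp": [47.2,-10.4,0.8],"dr": [0,0,-0.08],"fingers": 0.4},
    {"dp": [0,0,0],"dr": [0,0,0],"fingers": 0.4},
    {"dp": [0,0,0],"dr": [0,0,0],"fingers": 0.4}
  ]
}}

```text
time_s: 27.32
tool_pos: [0.4024, 0.2343, 0.2083]
tool_rot: [-180.0, 0.1, 125.4]
force: [0.4, -0.2, -0.6]
grip_width: 0.0524
grasp_force: 0.0
```

Run:
```python
from h import *
st(); w=env.camera_model('wrist'); im=env.read_camera('wrist'); t=env.read_camera('top'); np.save('w6.npy',im)
r=wfit(w,im,(.3925,.223),60); print('B',r.fun,r.x[:2].round(4),np.degrees(r.x[2])%360)
R=render(w,r.x,0,im.shape[:2]); v=im.copy(); v[...,0]=np.maximum(v[...,0],(cv2.Canny((R*255).astype(np.uint8),50,150)))
a=cv2.resize(v[:250],None,fx=1.2,fy=1.2); b=cv2.resize(t[110:250,165:421],None,fx=2,fy=2)
o=np.zeros((590,768,3),np.uint8); o[:300]=a[:,:768]; o[305:585,:512]=b; cv2.imwrite('pics/w6.png',o[:,:,::-1])
g=gp(r.x,(-.015,-.005)); a=np.degrees(r.x[2])-90; print(g); plan([(*g,.10,a),(*g,.004,a)])
```

```text
27.32 [0.4024 0.2343 0.2083] [-1.800e+02  1.000e-01  1.254e+02] F [ 0.4 -0.2 -0.6] w 0.0524 g 0.0
B 0.17572093947592507 [0.3932 0.2235] 213.25208236305096
[0.40301221 0.23589224]
call 0
   (0.5, 0.4, 36.1, 0.012)
   (0.5, 0.4, 36.1, 0.012)
   (0.6, 0.5, 36.2, 0.012)
   --wp
   (-0.0, -0.0, 48.0, 0.0)
   (-0.0, -0.0, 48.0, 0.0)
   --wp
```

View pics/w6.png

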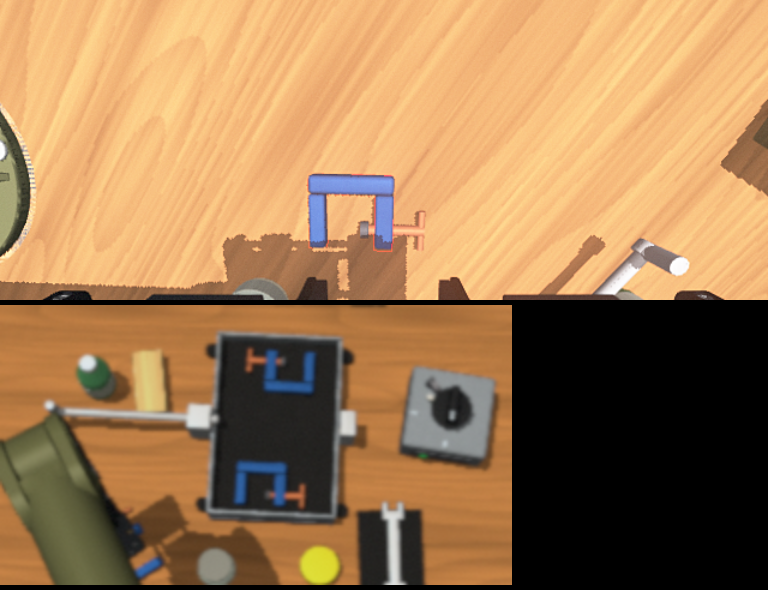

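The fit agrees for clamp B, at (258..328, 145..208) in the wrist view, and the top view shows A and C in the tray. I'm picking up B by its screw arm, because its jaw is out of reach.

Request:
{"op": "step_arm", "data": {
  "moves": [
    {"dp": [1.4,0.5,36],"dr": [0,0,0.006],"fingers": 0.6},
    {"dp": [1.3,0.4,36],"dr": [0,0,0],"fingers": 0.6},
    {"dp": [1.2,0.4,36],"dr": [0,0,0],"fingers": 0.6},
    {"dp": [0,0,50],"dr": [0,0,0],"fingers": 0.6},
    {"dp": [0,0,20],"dr": [0,0,0],"fingers": 0.6}
  ]
}}

```text
time_s: 28.05
tool_pos: [0.3996, 0.2372, 0.0275]
tool_rot: [-179.7, -0.2, 125.0]
force: [-0.2, 0.3, 0.3]
grip_width: 0.0348
grasp_force: 0.0
```

Request:
{"op": "step_arm", "data": {
  "moves": [
    {"dp": [0,0,14],"dr": [0,0,0],"fingers": 0.6},
    {"dp": [0,0,12],"dr": [0,0,0],"fingers": 0.6},
    {"dp": [0,0,0],"dr": [0,0,0],"fingers": 0.6},
    {"dp": [0,0,0],"dr": [0,0,0],"fingers": 0.8},
    {"dp": [0,0,0],"dr": [0,0,0],"fingers": 1}
  ]
}}

```text
time_s: 28.68
tool_pos: [0.4011, 0.2387, 0.0051]
tool_rot: [-180.0, 0.1, 125.1]
force: [-0.5, -2.4, 0.5]
grip_width: 0.0219
grasp_force: 1.0
```

Request:
{"op": "step_arm", "data": {
  "moves": [
    {"dp": [0,0,0],"dr": [0,0,0],"fingers": 1},
    {"dp": [0,0,0],"dr": [0,0,0],"fingers": 1},
    {"dp": [0,0,-20],"dr": [0,0,0],"fingers": 1},
    {"dp": [0,0,-40],"dr": [0,0,0],"fingers": 1},
    {"dp": [0,0,-45],"dr": [0,0,0],"fingers": 1}
  ]
}}

```text
time_s: 29.3
tool_pos: [0.4001, 0.2396, 0.11]
tool_rot: [-180.0, -0.1, 125.2]
force: [1.7, -0.6, -3.5]
grip_width: 0.0177
grasp_force: 60.8
```

Request:
{"op": "step_arm", "data": {
  "moves": [
    {"dp": [0,0,-45],"dr": [0,0,0],"fingers": 1},
    {"dp": [0,0,-15],"dr": [0,0,0],"fingers": 1},
    {"dp": [0,0,0],"dr": [0,0,0],"fingers": 1},
    {"dp": [0,0,0],"dr": [0,0,0],"fingers": 1},
    {"dp": [0,0,0],"dr": [0,0,0],"fingers": 1}
  ]
}}

```text
time_s: 29.92
tool_pos: [0.3999, 0.2387, 0.1681]
tool_rot: [-179.8, -0.1, 125.1]
force: [-0.2, 0.5, -2.6]
grip_width: 0.0174
grasp_force: 60.8
```

Run:
```python
from h import *
st(); t=env.read_camera('top'); m=env.camera_model('top')
for n,c in(('C',(.499,-.0153)),('A',(.695,-.0197))):
    M=softblue(t); r=None
    u,v=proj(m,[[*c,.029]])[0].astype(int); k=np.zeros(M.shape); a=t.astype(float)
    B=np.clip((a[...,2]-a[...,0]-15)/50,0,1); k[v-18:v+18,u-22:u+22]=B[v-18:v+18,u-22:u+22]
    r=fit(m,k,c,.02); print(n,r.fun.round(3),r.x[:2].round(4),np.degrees(r.x[2])%360)
g=gp((.597,-.0175,np.radians(268.7)),(-.015,-.0075)); print(g)
plan([(*g,.175,178.7),(*g,.032,178.7)])
```

```text
29.93 [0.3999 0.2387 0.1681] [-1.798e+02 -1.000e-01  1.251e+02] F [-0.2  0.5 -2.6] w 0.0174 g 60.8
C 0.102 [ 0.4989 -0.0129] 87.83716794737646
A 0.131 [ 0.6956 -0.0224] 268.44819617402317
[ 0.58984224 -0.00233371]
call 0
   (-51.1, 2.7, -1.1, -0.156)
   (-50.9, -5.2, -1.1, -0.156)
   (-49.4, -13.1, -1.1, -0.156)
   (-46.8, -20.6, -1.1, -0.156)
   (-43.0, -27.6, -1.1, -0.155)
call 1
   (-38.3, -34.0, -1.1, -0.156)
   --wp
   (0.0, 0.0, 47.7, 0.0)
   (0.0, 0.0, 47.6, 0.0)
   (0.0, 0.0, 47.7, 0.0)
   --wp
```

Request:
{"op": "step_arm", "data": {
  "moves": [
    {"dp": [-51,2.7,-1],"dr": [0,0,-0.156],"fingers": 1},
    {"dp": [-50.9,-5.2,-1],"dr": [0,0,-0.156],"fingers": 1},
    {"dp": [-49.4,-13.1,-1],"dr": [0,0,-0.156],"fingers": 1},
    {"dp": [-46.8,-20.6,-1],"dr": [0,0,-0.156],"fingers": 1},
    {"dp": [-43,-27.6,-1],"dr": [0,0,-0.155],"fingers": 1}
  ]
}}

```text
time_s: 30.6
tool_pos: [0.5595, 0.0367, 0.1736]
tool_rot: [180.0, -0.1, 170.0]
force: [-0.1, 0.2, -3.6]
grip_width: 0.0175
grasp_force: 60.8
```

Request:
{"op": "step_arm", "data": {
  "moves": [
    {"dp": [-38.3,-34,-1],"dr": [0,0,-0.156],"fingers": 1},
    {"dp": [0,0,0],"dr": [0,0,0],"fingers": 1},
    {"dp": [0,0,40],"dr": [0,0,0],"fingers": 1},
    {"dp": [0,0,40],"dr": [0,0,0],"fingers": 1},
    {"dp": [0,0,20],"dr": [0,0,0],"fingers": 1}
  ]
}}

```text
time_s: 31.22
tool_pos: [0.5884, -0.0017, 0.0726]
tool_rot: [180.0, -0.3, 178.7]
force: [0.4, -0.8, -3.2]
grip_width: 0.0177
grasp_force: 60.8
```

Request:
{"op": "step_arm", "data": {
  "moves": [
    {"dp": [0,0,0],"dr": [0,0,0],"fingers": 1},
    {"dp": [0,0,0],"dr": [0,0,0],"fingers": 1},
    {"dp": [0,0,0],"dr": [0,0,0],"fingers": 1},
    {"dp": [0,0,0],"dr": [0,0,0],"fingers": 1},
    {"dp": [0,0,0],"dr": [0,0,0],"fingers": 1}
  ]
}}

```text
time_s: 31.85
tool_pos: [0.5909, -0.0023, 0.0762]
tool_rot: [-180.0, 0.0, 178.7]
force: [0.4, 0.4, -2.9]
grip_width: 0.0173
grasp_force: 60.8
```

Request:
{"op": "step_arm", "data": {
  "moves": [
    {"dp": [0,0,30],"dr": [0,0,0],"fingers": 1},
    {"dp": [0,0,15],"dr": [0,0,0],"fingers": 1},
    {"dp": [0,0,5],"dr": [0,0,0],"fingers": 1},
    {"dp": [0,0,0.5],"dr": [0,0,0],"fingers": 1},
    {"dp": [0,0,0],"dr": [0,0,0],"fingers": 1}
  ]
}}

```text
time_s: 32.48
tool_pos: [0.5913, -0.002, 0.0258]
tool_rot: [180.0, 0.1, 178.7]
force: [-1.0, 0.2, -3.8]
grip_width: 0.0172
grasp_force: 60.8
```

Request:
{"op": "step_arm", "data": {
  "moves": [
    {"dp": [0,0,0],"dr": [0,0,0],"fingers": 0.7},
    {"dp": [0,0,0],"dr": [0,0,0],"fingers": 0.65},
    {"dp": [0,0,0],"dr": [0,0,0],"fingers": 0.65},
    {"dp": [0,0,-30],"dr": [0,0,0],"fingers": 0.65},
    {"dp": [0,0,-45],"dr": [0,0,0],"fingers": 0.65}
  ]
}}

```text
time_s: 33.1
tool_pos: [0.5896, -0.0023, 0.1]
tool_rot: [180.0, -0.2, 178.7]
force: [0.4, -0.8, -0.2]
grip_width: 0.0304
grasp_force: 0.0
```

Request:
{"op": "step_arm", "data": {
  "moves": [
    {"dp": [0,0,-50],"dr": [0,0,0],"fingers": 0.5},
    {"dp": [0,0,-50],"dr": [0,0,0],"fingers": 0.5},
    {"dp": [0,0,0],"dr": [0,0,0.17],"fingers": 0.5},
    {"dp": [0,0,0],"dr": [0,0,0.17],"fingers": 0.5},
    {"dp": [0,0,0],"dr": [0,0,0.17],"fingers": 0.4}
  ]
}}

```text
time_s: 33.72
tool_pos: [0.5907, -0.0021, 0.2006]
tool_rot: [180.0, 0.0, 149.2]
force: [-0.1, -0.9, 0.3]
grip_width: 0.0477
grasp_force: 0.0
```

Run:
```python
from h import *
st(); plan([(.606,.345,.20,90.8)],50)
```

```text
33.73 [ 0.5907 -0.0021  0.2006] [180.    0.  149.2] F [-0.1 -0.9  0.3] w 0.0477 g 0.0
call 0
   (23.5, 43.7, 0.1, 0.146)
   (29.7, 39.8, 0.1, 0.145)
   (35.1, 35.1, 0.1, 0.146)
   (39.8, 29.6, 0.1, 0.145)
   (43.7, 23.6, 0.1, 0.146)
call 1
   (46.7, 16.9, 0.1, 0.145)
   (48.6, 10.1, 0.0, 0.146)
   --wp
```

Request:
{"op": "step_arm", "data": {
  "moves": [
    {"dp": [23.5,43.7,0],"dr": [0,0,0.146],"fingers": 0.4},
    {"dp": [29.7,39.8,0],"dr": [0,0,0.145],"fingers": 0.4},
    {"dp": [35.1,35.1,0],"dr": [0,0,0.146],"fingers": 0.4},
    {"dp": [39.8,29.6,0],"dr": [0,0,0.145],"fingers": 0.4},
    {"dp": [43.7,23.6,0],"dr": [0,0,0.146],"fingers": 0.4}
  ]
}}

```text
time_s: 34.35
tool_pos: [0.6003, 0.2473, 0.2005]
tool_rot: [180.0, 0.0, 107.5]
force: [0.6, 0.6, 0.4]
grip_width: 0.0527
grasp_force: 0.0
```

Request:
{"op": "step_arm", "data": {
  "moves": [
    {"dp": [46.7,16.9,0],"dr": [0,0,0.145],"fingers": 0.4},
    {"dp": [48.6,11,0],"dr": [0,0,0.146],"fingers": 0.4},
    {"dp": [3,1,0],"dr": [0,0,0],"fingers": 0.4},
    {"dp": [0,0,0],"dr": [0,0,0],"fingers": 0.4},
    {"dp": [0,0,0],"dr": [0,0,0],"fingers": 0.4}
  ]
}}

```text
time_s: 34.98
tool_pos: [0.6068, 0.346, 0.2002]
tool_rot: [180.0, 0.1, 91.0]
force: [-0.2, -0.4, -0.2]
grip_width: 0.0521
grasp_force: 0.0
```

Run:
```python
from h import *
st(); t=env.read_camera('top'); s=env.read_camera('side')
a=cv2.resize(t[115:265,168:428],None,fx=2.2,fy=2.2); b=cv2.resize(s[140:260,150:440],None,fx=2,fy=2)
o=np.zeros((575,580,3),np.uint8); o[:330,:572]=a; o[335:575,:580]=b; cv2.imwrite('pics/t7.png',o[:,:,::-1])
```

```text
34.98 [0.6068 0.346  0.2002] [1.8e+02 1.0e-01 9.1e+01] F [-0.2 -0.4 -0.2] w 0.0521 g 0.0
```

View pics/t7.png

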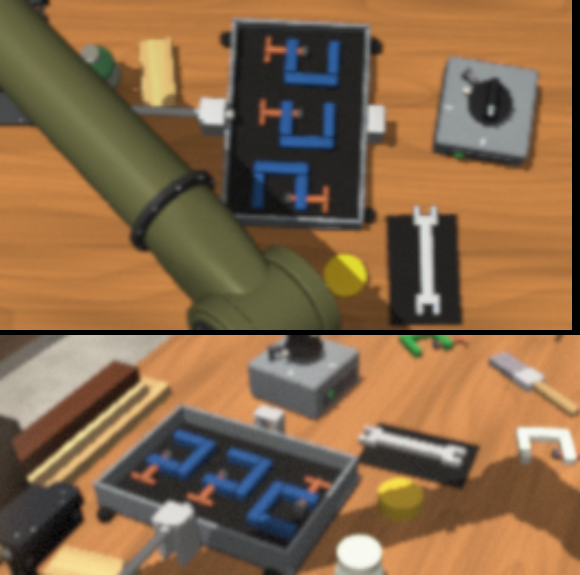

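All three clamps lie flat and apart in the tray, and the spanner is on the mat. Next I pinch the bolt post and slide the bolt home.

Request:
{"op": "step_arm", "data": {
  "moves": [
    {"dp": [1.5,0,40],"dr": [0,0,0],"fingers": 0.4},
    {"dp": [1.5,0,45],"dr": [0,0,0],"fingers": 0.4},
    {"dp": [0,0,43],"dr": [0,0,0],"fingers": 0.4},
    {"dp": [0,0,0],"dr": [0,0,0],"fingers": 0.4},
    {"dp": [0,0,0],"dr": [0,0,0],"fingers": 0.7}
  ],
  "squeeze": 40
}}

```text
time_s: 35.7
tool_pos: [0.6069, 0.3513, 0.0742]
tool_rot: [179.9, -0.1, 91.0]
force: [-0.2, 0.3, 0.1]
grip_width: 0.0477
grasp_force: 0.0
```

Request:
{"op": "step_arm", "data": {
  "moves": [
    {"dp": [0,0,0],"dr": [0,0,0],"fingers": 1},
    {"dp": [0,0,0],"dr": [0,0,0],"fingers": 1},
    {"dp": [0,0,0],"dr": [0,0,0],"fingers": 1},
    {"dp": [0,0,0],"dr": [0,0,0],"fingers": 1},
    {"dp": [0,0,0],"dr": [0,0,0],"fingers": 1}
  ]
}}

```text
time_s: 36.33
tool_pos: [0.6077, 0.3514, 0.0731]
tool_rot: [179.8, -0.1, 91.1]
force: [5.5, 0.7, -0.2]
grip_width: 0.0149
grasp_force: 40.0
```

Request:
{"op": "step_arm", "data": {
  "moves": [
    {"dp": [-25,0,0],"dr": [0,0,0],"fingers": 1},
    {"dp": [-35,-1.4,0],"dr": [0,0,0],"fingers": 1},
    {"dp": [-35,-1.4,0],"dr": [0,0,0],"fingers": 1},
    {"dp": [-35,-1.4,0],"dr": [0,0,0],"fingers": 1},
    {"dp": [-30,-1.2,0],"dr": [0,0,0],"fingers": 1}
  ]
}}

```text
time_s: 36.95
tool_pos: [0.604, 0.1921, 0.073]
tool_rot: [179.9, -0.2, 91.1]
force: [5.1, 3.9, -0.9]
grip_width: 0.015
grasp_force: 40.0
```

Request:
{"op": "step_arm", "data": {
  "moves": [
    {"dp": [-25,-1,0],"dr": [0,0,0],"fingers": 1},
    {"dp": [-15,-0.5,0],"dr": [0,0,0],"fingers": 1},
    {"dp": [-8,-0.3,0],"dr": [0,0,0],"fingers": 1},
    {"dp": [-4,0,0],"dr": [0,0,0],"fingers": 1},
    {"dp": [0,0,0],"dr": [0,0,0],"fingers": 1}
  ]
}}

```text
time_s: 37.58
tool_pos: [0.603, 0.1415, 0.073]
tool_rot: [179.9, -0.1, 91.2]
force: [3.0, 3.5, 3.6]
grip_width: 0.0151
grasp_force: 40.0
```

Request:
{"op": "step_arm", "data": {
  "moves": [
    {"dp": [-3,0,0],"dr": [0,0,0],"fingers": 1},
    {"dp": [0,0,0],"dr": [0,0,0],"fingers": 1},
    {"dp": [0,0,0],"dr": [0,0,0],"fingers": 1},
    {"dp": [3,0,0],"dr": [0,0,0],"fingers": 0.5},
    {"dp": [0,0,0],"dr": [0,0,0],"fingers": 0.5}
  ]
}}

```text
time_s: 38.2
tool_pos: [0.6012, 0.1385, 0.071]
tool_rot: [-179.8, 0.1, 91.1]
force: [0.7, 0.2, -0.0]
grip_width: 0.0278
grasp_force: 0.0
```

Request:
{"op": "step_arm", "data": {
  "moves": [
    {"dp": [0,0,0],"dr": [0,0,0],"fingers": 0.5},
    {"dp": [0,0,-30],"dr": [0,0,0],"fingers": 0.5},
    {"dp": [0,0,-50],"dr": [0,0,0],"fingers": 0.5},
    {"dp": [0,0,-55],"dr": [0,0,0],"fingers": 0.5},
    {"dp": [0,0,-45],"dr": [0,0,0],"fingers": 0.5}
  ]
}}

```text
time_s: 38.83
tool_pos: [0.6025, 0.1384, 0.2541]
tool_rot: [180.0, 0.1, 91.0]
force: [0.4, -0.9, -0.0]
grip_width: 0.0436
grasp_force: 0.0
```

Run:
```python
from h import *
st(); plan([(.616,-.304,.255,40)],50)
```

```text
38.83 [0.6025 0.1384 0.2541] [1.8e+02 1.0e-01 9.1e+01] F [ 0.4 -0.9 -0. ] w 0.0436 g 0.0
call 0
   (-49.2, 0.6, -0.1, 0.099)
   (-48.9, 5.5, -0.1, 0.099)
   (-48.1, 10.3, -0.1, 0.099)
   (-46.8, 15.0, -0.1, 0.099)
   (-45.1, 19.5, -0.1, 0.099)
call 1
   (-43.0, 23.9, -0.1, 0.099)
   (-40.4, 28.0, -0.1, 0.099)
   (-37.4, 31.9, -0.1, 0.099)
   (-34.2, 35.4, -0.1, 0.099)
   --wp
```

Run:
```python
from h import *
plan([(.616,-.304,.255,172)],50)
```

```text
call 0
   (-49.2, 0.6, -0.1, -0.157)
   (-48.7, -7.1, -0.1, -0.157)
   (-46.9, -14.6, -0.1, -0.157)
   (-44.1, -21.8, -0.1, -0.157)
   (-40.1, -28.4, -0.1, -0.157)
call 1
   (-35.2, -34.3, -0.1, -0.157)
   (-29.4, -39.4, -0.1, -0.157)
   (-22.9, -43.5, -0.1, -0.157)
   (-15.9, -46.6, -0.1, -0.157)
   --wp
```

Request:
{"op": "step_arm", "data": {
  "moves": [
    {"dp": [-49.2,0.6,0],"dr": [0,0,-0.157],"fingers": 0.5},
    {"dp": [-48.7,-7.1,0],"dr": [0,0,-0.157],"fingers": 0.5},
    {"dp": [-46.9,-14.6,0],"dr": [0,0,-0.157],"fingers": 0.5},
    {"dp": [-44.1,-21.8,0],"dr": [0,0,-0.157],"fingers": 0.5},
    {"dp": [-40.1,-28.4,0],"dr": [0,0,-0.157],"fingers": 0.5}
  ]
}}

```text
time_s: 39.45
tool_pos: [0.6095, -0.109, 0.2518]
tool_rot: [-179.9, -0.0, 136.3]
force: [0.3, -0.4, 0.5]
grip_width: 0.0433
grasp_force: 0.0
```

Request:
{"op": "step_arm", "data": {
  "moves": [
    {"dp": [-35.2,-34.3,0],"dr": [0,0,-0.157],"fingers": 0.55},
    {"dp": [-29.4,-39.4,0],"dr": [0,0,-0.157],"fingers": 0.55},
    {"dp": [-22.9,-43.5,0],"dr": [0,0,-0.157],"fingers": 0.55},
    {"dp": [-15.9,-46.6,0],"dr": [0,0,-0.157],"fingers": 0.55},
    {"dp": [0,0,0],"dr": [0,0,0],"fingers": 0.55}
  ]
}}

```text
time_s: 40.08
tool_pos: [0.614, -0.3106, 0.2501]
tool_rot: [-179.9, -0.2, 171.5]
force: [-0.1, -0.5, -0.1]
grip_width: 0.0392
grasp_force: 0.0
```

Run:
```python
from h import *
st(); w=env.camera_model('wrist'); im=env.read_camera('wrist')
crop(im,170,60,320,230,2.5,'w8.png',20); print(proj(w,[[.616,-.304,.12]]))
```

```text
40.08 [ 0.614  -0.3106  0.2501] [-179.9   -0.2  171.5] F [-0.1 -0.5 -0.1] w 0.0392 g 0.0
[[325.15817949 190.86309828]]
```

View pics/w8.png

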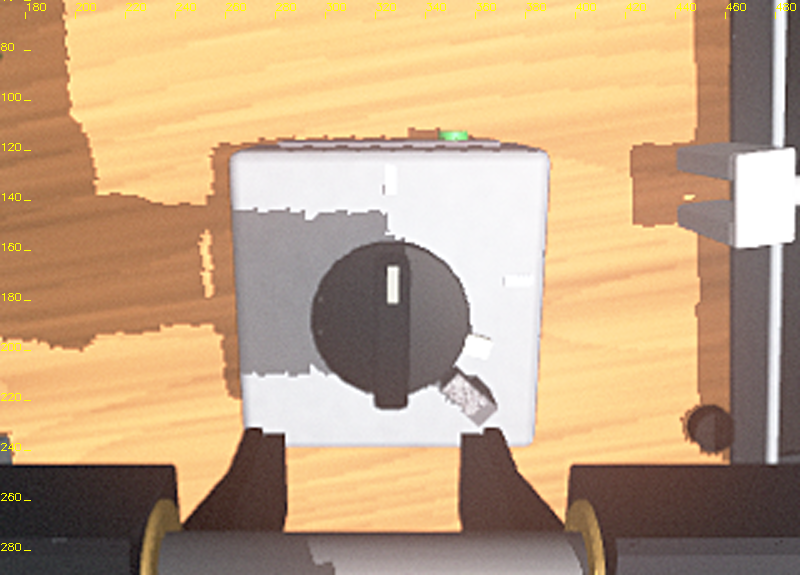

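The wrist view shows the knob disc centred at about (326,187). The grip bar runs from (327,165) to (326,220), nearly along the tool x. The stop post is at about (358,220).

Run:
```python
from h import *
w=env.camera_model('wrist')
d=back(w,[(326.2,187.2)],[.093])[0]; b=back(w,[(327.2,164.8),(326.4,220)],[.12]*2); e=b[0]-b[1]
print('disc',d.round(4),'bar',b.mean(0).round(4),np.linalg.norm(e).round(3),np.degrees(np.arctan2(e[1],e[0])))
q=back(w,[(170+233/2.5,60+152/2.5),(170+549/2.5,60+152/2.5),(170+534/2.5,60+445/2.5),(170+243/2.5,60+440/2.5)],[.07]*4); print(q.round(4).tolist(),q.mean(0))
plan([(d[0],d[1],.14,172),(d[0],d[1],.0945,172)])
```

```text
disc [ 0.6209 -0.2985  0.093 ] bar [ 0.6197 -0.2984  0.12  ] 0.056 171.39932142958907
[[0.5449, -0.3553, 0.07], [0.5641, -0.222, 0.07], [0.6984, -0.2399, 0.07], [0.6761, -0.3762, 0.07]] [ 0.62089289 -0.29832987  0.07      ]
call 0
   (-1.6, 2.9, 36.9, -0.002)
   (-1.6, 2.9, 36.9, -0.002)
   (-1.5, 2.9, 36.9, -0.001)
   --wp
   (-0.0, 0.0, 45.5, -0.0)
   --wp
```

Request:
{"op": "step_arm", "data": {
  "moves": [
    {"dp": [-1.6,2.9,37],"dr": [0,0,0],"fingers": 0.55},
    {"dp": [-1.6,2.9,37],"dr": [0,0,0],"fingers": 0.55},
    {"dp": [-1.5,2.9,37],"dr": [0,0,0],"fingers": 0.55},
    {"dp": [0,0,25],"dr": [0,0,0],"fingers": 0.55},
    {"dp": [0,0,17],"dr": [0,0,0],"fingers": 0.55}
  ],
  "squeeze": 50
}}

```text
time_s: 40.75
tool_pos: [0.6218, -0.2935, 0.0979]
tool_rot: [180.0, -0.1, 172.1]
force: [0.3, -0.4, 0.2]
grip_width: 0.0395
grasp_force: 0.0
```

Request:
{"op": "step_arm", "data": {
  "moves": [
    {"dp": [0,0,0],"dr": [0,0,0],"fingers": 0.55},
    {"dp": [0,0,0],"dr": [0,0,0],"fingers": 0.8},
    {"dp": [0,0,0],"dr": [0,0,0],"fingers": 1},
    {"dp": [0,0,0],"dr": [0,0,0],"fingers": 1},
    {"dp": [0,0,0],"dr": [0,0,0],"fingers": 1}
  ]
}}

```text
time_s: 41.38
tool_pos: [0.622, -0.3041, 0.1008]
tool_rot: [-179.4, 0.2, 171.7]
force: [1.1, -12.3, -0.9]
grip_width: 0.0136
grasp_force: 50.0
```

Request:
{"op": "step_arm", "data": {
  "moves": [
    {"dp": [-0.7,-5,0],"dr": [0,0,0],"fingers": 1},
    {"dp": [-0.7,-5,0],"dr": [0,0,0],"fingers": 1},
    {"dp": [0,0,0],"dr": [0,0,0],"fingers": 1},
    {"dp": [0,0,0],"dr": [0,0,0],"fingers": 1},
    {"dp": [0,0,0],"dr": [0,0,0],"fingers": 1}
  ]
}}

```text
time_s: 42.0
tool_pos: [0.6222, -0.3045, 0.0992]
tool_rot: [180.0, -0.1, 172.1]
force: [-2.6, 2.1, 1.7]
grip_width: 0.0135
grasp_force: 50.0
```

Request:
{"op": "step_arm", "data": {
  "moves": [
    {"dp": [0,0,6],"dr": [0,0,0],"fingers": 1},
    {"dp": [0,0,6],"dr": [0,0,0],"fingers": 1},
    {"dp": [0,0,6],"dr": [0,0,0],"fingers": 1},
    {"dp": [0,0,0],"dr": [0,0,0],"fingers": 1},
    {"dp": [0,0,0],"dr": [0,0,0],"fingers": 1}
  ]
}}

```text
time_s: 42.62
tool_pos: [0.6225, -0.3046, 0.0882]
tool_rot: [-179.9, -0.0, 172.1]
force: [-15.8, 4.7, 32.2]
grip_width: 0.0136
grasp_force: 50.0
```

Request:
{"op": "step_arm", "data": {
  "moves": [
    {"dp": [4,0,-2],"dr": [0,0,0.08],"fingers": 1},
    {"dp": [0,0,0],"dr": [0,0,0.16],"fingers": 1},
    {"dp": [0,0,0],"dr": [0,0,0.16],"fingers": 1},
    {"dp": [0,0,0],"dr": [0,0,0.16],"fingers": 1},
    {"dp": [0,0,0],"dr": [0,0,0.16],"fingers": 1}
  ]
}}

```text
time_s: 43.25
tool_pos: [0.622, -0.3049, 0.0886]
tool_rot: [179.8, 0.4, 130.6]
force: [-4.1, 1.6, 18.1]
grip_width: 0.0137
grasp_force: 50.0
```

Following well (41° turned, still pressed down); continuing to the end.

Request:
{"op": "step_arm", "data": {
  "moves": [
    {"dp": [0,0,0],"dr": [0,0,0.16],"fingers": 1},
    {"dp": [0,0,0],"dr": [0,0,0.16],"fingers": 1},
    {"dp": [0,0,0],"dr": [0,0,0.16],"fingers": 1},
    {"dp": [0,0,0],"dr": [0,0,0.14],"fingers": 1},
    {"dp": [0,0,0],"dr": [0,0,0.08],"fingers": 1}
  ]
}}

```text
time_s: 43.88
tool_pos: [0.6217, -0.305, 0.0885]
tool_rot: [179.6, 0.2, 90.6]
force: [-4.2, 2.0, 17.7]
grip_width: 0.0136
grasp_force: 50.1
```

Request:
{"op": "step_arm", "data": {
  "moves": [
    {"dp": [0,0,0],"dr": [0,0,0],"fingers": 1},
    {"dp": [0,0,0],"dr": [0,0,0],"fingers": 1},
    {"dp": [0,0,0],"dr": [0,0,0],"fingers": 1},
    {"dp": [0,0,0],"dr": [0,0,0],"fingers": 1},
    {"dp": [0,0,0],"dr": [0,0,0],"fingers": 1}
  ]
}}

```text
time_s: 44.5
tool_pos: [0.6217, -0.305, 0.0885]
tool_rot: [179.6, 0.2, 90.8]
force: [-4.2, 2.6, 17.9]
grip_width: 0.0139
grasp_force: 50.1
```

Request:
{"op": "step_arm", "data": {
  "moves": [
    {"dp": [0,0,-6],"dr": [0,0,0],"fingers": 1},
    {"dp": [0,0,-5],"dr": [0,0,0],"fingers": 1},
    {"dp": [0,0,0],"dr": [0,0,0],"fingers": 1},
    {"dp": [0,0,0],"dr": [0,0,0],"fingers": 0.6},
    {"dp": [0,0,0],"dr": [0,0,0],"fingers": 0.6}
  ]
}}

```text
time_s: 45.12
tool_pos: [0.6167, -0.3048, 0.0928]
tool_rot: [-179.8, -0.0, 90.7]
force: [-1.3, 0.0, 1.7]
grip_width: 0.0263
grasp_force: 0.8
```

Request:
{"op": "step_arm", "data": {
  "moves": [
    {"dp": [0,0,-15],"dr": [0,0,0],"fingers": 0.6},
    {"dp": [0,0,-35],"dr": [0,0,0],"fingers": 0.6},
    {"dp": [0,0,-50],"dr": [0,0,0],"fingers": 0.6},
    {"dp": [0,0,-50],"dr": [0,0,0],"fingers": 0.6},
    {"dp": [0,0,0],"dr": [0,0,0],"fingers": 0.6}
  ]
}}

```text
time_s: 45.75
tool_pos: [0.6205, -0.3054, 0.2504]
tool_rot: [179.6, 0.2, 90.7]
force: [-0.5, -0.2, 0.3]
grip_width: 0.0349
grasp_force: 0.0
```

Request:
{"op": "step_arm", "data": {
  "moves": [
    {"dp": [-20,50,-10],"dr": [0,0,0],"fingers": 0.6},
    {"dp": [-20,50,-10],"dr": [0,0,0],"fingers": 0.6},
    {"dp": [-20,30,0],"dr": [0,0,0],"fingers": 0.6},
    {"dp": [0,0,0],"dr": [0,0,0],"fingers": 0.6},
    {"dp": [0,0,0],"dr": [0,0,0],"fingers": 0.6}
  ]
}}

```text
time_s: 46.38
tool_pos: [0.7485, -0.3627, 0.2632]
tool_rot: [-179.9, -0.1, 90.7]
force: [-0.5, 0.7, 0.2]
grip_width: 0.0348
grasp_force: 0.0
```

Run:
```python
from h import *
st(); t=env.read_camera('top'); s=env.read_camera('side')
a=cv2.resize(t[115:265,168:428],None,fx=2.2,fy=2.2); b=cv2.resize(s[130:260,190:450],None,fx=2.2,fy=2)
o=np.zeros((600,580,3),np.uint8); o[:330,:572]=a; o[335:595,:572]=b; cv2.imwrite('pics/t9.png',o[:,:,::-1])
```

```text
46.38 [ 0.7485 -0.3627  0.2632] [-1.799e+02 -1.000e-01  9.070e+01] F [-0.5  0.7  0.2] w 0.0348 g 0.0
```

View pics/t9.png

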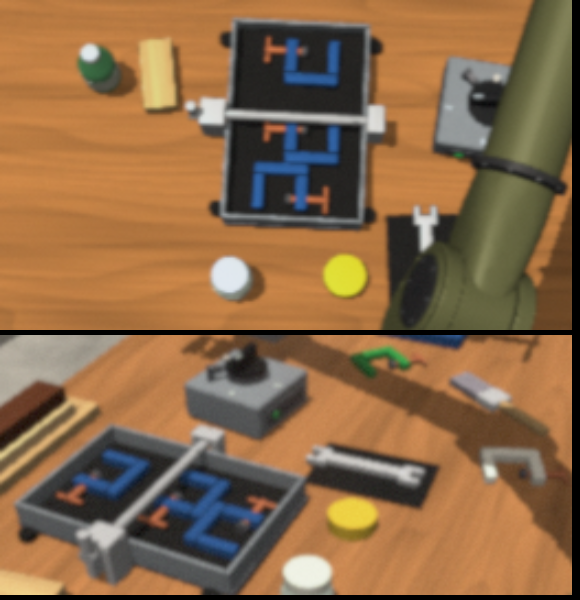

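The bolt is home, the knob is turned and the spanner is on the mat. Clamp B, however, has been knocked towards C and now lies partly under the bolt, at about (300,190) in the top picture. I'll check closely whether it is still flat.

Run:
```python
from h import *
plan([(.545,-.06,.25,90)],52)
```

```text
call 0
   (38.2, -25.0, 1.9, 0.002)
   (38.1, -25.0, 1.9, 0.001)
   (38.1, -25.1, 1.9, 0.002)
   (38.1, -25.1, 1.9, 0.001)
   (38.0, -25.2, 2.0, 0.002)
call 1
   (38.0, -25.2, 1.9, 0.001)
   (37.9, -25.3, 2.0, 0.002)
   (37.9, -25.4, 1.9, 0.001)
   --wp
```

Request:
{"op": "step_arm", "data": {
  "moves": [
    {"dp": [38,-25,2],"dr": [0,0,0],"fingers": 0.6},
    {"dp": [38,-25,2],"dr": [0,0,0],"fingers": 0.6},
    {"dp": [38,-25,2],"dr": [0,0,0],"fingers": 0.6},
    {"dp": [38,-25,2],"dr": [0,0,0],"fingers": 0.6},
    {"dp": [38,-25,2],"dr": [0,0,0],"fingers": 0.6}
  ]
}}

```text
time_s: 47.1
tool_pos: [0.6198, -0.1735, 0.2557]
tool_rot: [179.9, 0.1, 90.7]
force: [0.2, 0.3, -0.0]
grip_width: 0.0348
grasp_force: 0.0
```

Request:
{"op": "step_arm", "data": {
  "moves": [
    {"dp": [38,-25,2],"dr": [0,0,0],"fingers": 0.6},
    {"dp": [38,-25,2],"dr": [0,0,0],"fingers": 0.6},
    {"dp": [30,-25,2],"dr": [0,0,0],"fingers": 0.6},
    {"dp": [0,0,0],"dr": [0,0,0],"fingers": 0.6},
    {"dp": [0,0,0],"dr": [0,0,0],"fingers": 0.6}
  ]
}}

```text
time_s: 47.72
tool_pos: [0.5452, -0.0706, 0.2492]
tool_rot: [179.9, 0.2, 90.6]
force: [0.2, 0.7, 0.1]
grip_width: 0.0346
grasp_force: 0.0
```

Run:
```python
from h import *
st(); w=env.camera_model('wrist'); im=env.read_camera('wrist'); np.save('w10.npy',im)
crop(im,150,90,340,160,2.3,'w10.png',20)
```

```text
47.73 [ 0.5452 -0.0706  0.2492] [179.9   0.2  90.6] F [0.2 0.7 0.1] w 0.0346 g 0.0
```

View pics/w10.png

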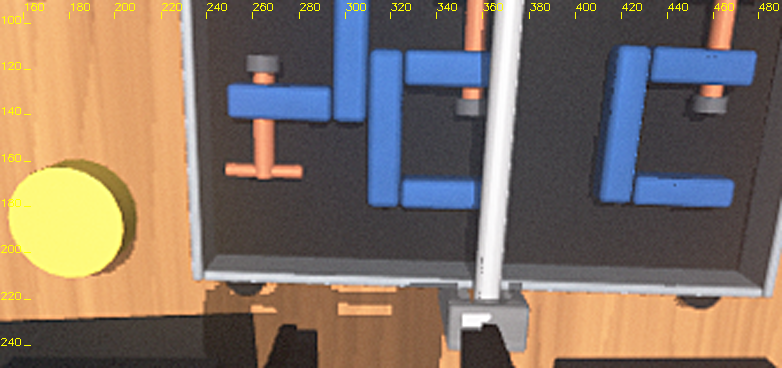

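The close view shows B's and C's frames side by side with floor visible between them, at about (305..310, 110..180), and all three clamps flat. Handing in.

Run:
```python
from h import *
st(); print(env.sign_off())
```

```text
47.77 [ 0.5455 -0.0709  0.2489] [1.799e+02 1.000e-01 9.060e+01] F [-0.9  0.1  0.3] w 0.0351 g 0.0
the job is handed in; nothing more can be done
None
```

The job is handed in (no verdict came back): spanner on the mat, all three blue clamps flat in the tray, bolt slid home, and knob turned about 1.42 rad and released; its spring-up was not measured, and one clamp was knocked aside on the way but still lies flat.

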